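Sort the stacked tonewood blanks onto their job boards

TASK

Take the stack of wax-ended wood blanks apart from the top down, one blank at a time - the yellow-ended one first, then the red and the blue in either order, the green one last - leaving the blanks still waiting undisturbed. Lay each blank flat and centred, lengthwise, on the job board with strips of its own colour, and let go. Do not tip any blank over, and leave the glue bottle standing where it is.

Things in the scene. Friction and masses are not known exactly. Their poses are not given: they have to be found in the camera images.
- blank_yellow: A near-black wood blank, a plain bar 90 long (its x) by 34 wide (its y) by 32 high (z), both ends dipped in yellow wax over the last 14 mm (yellow on top and sides there), about 100 g. Starts on top of the stack (underside 64 mm above the bench), lying across both middle blanks, lengthwise within about 0.06 rad of the bottom blank. Origin: centre of the underside. Grip it across its width.
- blank_red: A pale wood blank, a plain bar 64 long (its x) by 48 wide (its y) by 32 high (z), both ends dipped in red wax over the last 14 mm (red on top and sides there), about 70 g. Starts in the middle layer (underside 32 mm up), on one end of the bottom blank, in line with it, about 12 mm from the blue one; which end varies. Origin: centre of the underside. Grip it across its width.
- blank_blue: A pale wood blank, a plain bar 64 long (its x) by 48 wide (its y) by 32 high (z), both ends dipped in blue wax over the last 14 mm (blue on top and sides there), about 70 g. Starts in the middle layer (underside 32 mm up), on the other end of the bottom blank. Origin: centre of the underside. Grip it across its width.
- blank_green: A dark brown wood blank, a plain bar 176 long (its x) by 60 wide (its y) by 32 high (z), both ends dipped in green wax over the last 14 mm (green on top and sides there), about 250 g. Starts at the bottom of the stack, on the bench. Origin: centre of the underside. Grip it across its width.
- board_yellow: Fixed plywood job board, 200 long (its x) by 84 wide (its y) by 8 thick, lying flat on the bench, cork in the middle and a yellow strip across the top at both ends, thin black lengthwise and crosswise centre lines on the cork. Origin: centre of the underside; the top face is 8 mm above it. No rim.
- board_red: Fixed plywood job board, 200 long (its x) by 84 wide (its y) by 8 thick, lying flat on the bench, cork in the middle and a red strip across the top at both ends, thin black lengthwise and crosswise centre lines on the cork. Origin: centre of the underside; the top face is 8 mm above it. No rim.
- board_blue: Fixed plywood job board, 200 long (its x) by 84 wide (its y) by 8 thick, lying flat on the bench, cork in the middle and a blue strip across the top at both ends, thin black lengthwise and crosswise centre lines on the cork. Origin: centre of the underside; the top face is 8 mm above it. No rim.
- board_green: Fixed plywood job board, 200 long (its x) by 84 wide (its y) by 8 thick, lying flat on the bench, cork in the middle and a green strip across the top at both ends, thin black lengthwise and crosswise centre lines on the cork. Origin: centre of the underside; the top face is 8 mm above it. No rim.
- glue: White glue bottle with a red cap, 52 diameter, 130 tall, standing loose on the bench beyond the boards. Origin: centre of the underside. Must be left standing where it is.
Not all that is in view belongs to the job. Leave any grey or pink look-alike of the board_blue alone.

How it is judged:
On the way, in this order (a step that is already met when the one before it is completed fails the run):
1. the yellow blank lies on its board while the other three are still stacked, moved less than 25 mm (horizontal distance between blank_yellow and board_yellow below 0.015 m and z of blank_yellow in the frame of board_yellow between 0.004 and 0.012 m and angle between blank_yellow's own z axis and vertical below 0.1 rad and angle between the x axis of blank_yellow and the x axis of board_yellow, either way round below 0.2 rad and linear speed of blank_yellow below 0.02 m/s and distance of each of blank_red, blank_blue, blank_green from where it was at the start of the episode below 0.025 m), for 0.2 s.
2. the red and blue blanks lie on their boards while the green one has not moved more than 25 mm (horizontal distance between blank_red and board_red below 0.015 m and z of blank_red in the frame of board_red between 0.004 and 0.012 m and angle between each of blank_red, blank_blue's own z axis and vertical below 0.1 rad and angle between the x axis of blank_red and the x axis of board_red, either way round below 0.2 rad and linear speed of each of blank_red, blank_blue below 0.02 m/s and horizontal distance between blank_blue and board_blue below 0.015 m and z of blank_blue in the frame of board_blue between 0.004 and 0.012 m and angle between the x axis of blank_blue and the x axis of board_blue, either way round below 0.2 rad and distance of blank_green from where it was at the start of the episode below 0.025 m), for 0.2 s.
3. the green blank lies on its board (horizontal distance between blank_green and board_green below 0.015 m and z of blank_green in the frame of board_green between 0.004 and 0.012 m and angle between blank_green's own z axis and vertical below 0.1 rad and angle between the x axis of blank_green and the x axis of board_green, either way round below 0.2 rad and linear speed of blank_green below 0.02 m/s), for 0.2 s.
At the end, for the whole second after the job is handed in: Every blank lies flat on the board of its own colour, its centre within 15 mm of the board's centre and lengthwise with the board within 0.2 rad (either way round), at rest and released (all of step 3 and horizontal distance between blank_red and board_red below 0.015 m and z of blank_red in the frame of board_red between 0.004 and 0.012 m and angle between each of blank_red, blank_blue, blank_yellow's own z axis and vertical below 0.1 rad and angle between the x axis of blank_red and the x axis of board_red, either way round below 0.2 rad and linear speed of each of blank_red, blank_blue, blank_yellow below 0.02 m/s and horizontal distance between blank_blue and board_blue below 0.015 m and z of blank_blue in the frame of board_blue between 0.004 and 0.012 m and angle between the x axis of blank_blue and the x axis of board_blue, either way round below 0.2 rad and horizontal distance between blank_yellow and board_yellow below 0.015 m and z of blank_yellow in the frame of board_yellow between 0.004 and 0.012 m and angle between the x axis of blank_yellow and the x axis of board_yellow, either way round below 0.2 rad); the robot touches nothing.
It fails at once if a blank is tipped over or stood on edge (more than about 40 degrees) (angle between any of blank_green, blank_red, blank_blue, blank_yellow's own z axis and vertical above 0.7 rad).
It fails at once if the glue bottle is knocked over or shoved more than 30 mm (angle between glue's own z axis and vertical above 0.5 rad or distance of glue from where it was at the start of the episode above 0.03 m).
It also fails if it takes over 128 s, if anything falls off the work surface, if the arm or the gripper's body presses on something with over 40 N, if the wrist force passes 120 N, or if a joint passes its speed limit or range.

ROBOT

A 7-joint arm with a two-finger parallel gripper is mounted at the origin on the work surface. World frame = base frame: x ahead of the robot, y to its left, z up, the work surface at z = 0. Lengths are in m, angles in rad, forces in N, time in s.
With the tool pointing down it reaches from about 0.4 to 0.85 m from the base axis. Payload 10.4 kg.
Tool frame: the origin (TCP) lies at the very end of the fingers, on their centre line; the grasp point (between the pads) lies 19 mm behind it; y points along the fingers, x is the direction in which the jaws open and shut, and the axes are right-handed (so a half turn about y gives the same grasp; the last joint's range is limited). The gripper opens to 87 mm and grips with 3 to 60 N. Pads are 19 mm wide; open, the fingers measure 117 mm over their backs; the gripper's body (75 mm by 190 mm) begins 51 mm behind the grasp point.
Start: joints at [-1.224, 0.332, -0.065, 1.46, 0.022, 1.35, -0.088], TCP at [0.226, 0.583, 0.223] pointing down, gripper open.
Joint ranges: [-2.6, 2.6], [-0.5, 2.12], [-1.47, 1.34], [0.16, 2.42], [-1.27, 4.41], [0.06, 2.06], [-2.6, 2.6]. Speed limits (rad/s): [2.22, 2.22, 2.79, 2.79, 3.14, 3.14, 3.14].

INTERFACE

Orientations are given as a unit quaternion [x, y, z, w].
In Python, from bench import readout, vision, r gives the robot as it stands.
- The arm moves only by the tool arm_command, never from a script. Its argument "targets" is a list that holds one entry, the list of rows, each a list of 6 numbers: the shift along the tool's x, y, z in m, then the turn, a rotation vector about the tool's x, y, z in degrees. A call has 1 to 12 rows; each row shifts and turns the commanded pose from where the row before left it, along the tool's axes as they then stand; what a row does not reach is not made up. A row lasts 1/12 s, in which the tool goes at most 41.7 mm and 7.16 degrees, less where a joint would pass 70% of its speed; a pose out of reach is approached as far as the arm can. A call is refused whole if a number of a shift passes 0.0417 or a number of a turn 7.16, either way. A call with a gripper value outside its range is refused whole. "hand" is the opening, from 0 (shut) to 1 (fully open), set as the call begins (left out, the last holds). The fingers move at their own pace and stop on an object; "grip_force" is the grip in N (left out, the last holds). Time passes only in rows, so rows that do not move let the fingers close. It gives the time, the measured TCP pose, the force and the opening at its end, in the units of the state.
- readout.read_state(): the state, without advancing time (a new reading comes with each control period).
- vision.camera(name): name is "side" or "top"; returns a dict with "pixels" (384x512x3 uint8, blue, green, red), "fovy" (degrees; the focal length in pixels is half the picture's height over the tangent of half this angle, whatever the lens; pixels are square), "cx", "cy" (the principal point, pixels), "R" (3x3) and "t" (3): a world point X has camera coordinates R X + t. Camera axes: x right, y down, z forward; pixel columns grow to the right and rows downward; lengths in m; the calibration is good to about 2 mm. A picture is of the moment at which its call begins. There is no depth.
- r.close_job(): hands the job in, once; it reports no verdict.
The state is a dict: "time": time; "joint_positions": joint angles; "joint_vel": joint speeds; "joint_torque": joint torques, N m; "ee_pos": TCP position; "eef_rot": TCP orientation; "ft_force": force on the tool from outside, world axes, zero at the start; "torque": the same for the moment, N m; "width": finger opening in m.
Only numpy, scipy, OpenCV 4.12 (cv2) and the standard library are available. Lean on these libraries where they do the work, as an engineer would, in place of code of your own. Each camera call takes 0.05 s, during which the arm holds its last target.

## Working session

There is one attempt and no reset: what is moved stays moved. The work goes in short steps, Python scripts to look and compute and a tool call to move; the robot and the scene stay as the last step left them, time stands still between calls to the robot, and variables do not carry over. Pictures are saved under pics/ and viewed, and the job is handed in when it is done.

Besides the shell and the picture viewer there is one more tool, called after "Call:" by a JSON object that holds its "api" and its "payload", one argument or row to a line. arm_command: Moves the arm, as the interface text tells. Its arguments: {"type":"object","properties":{"targets":{"type":"array","items":{"type":"array","items":{"type":"array","items":{"type":"number"}}}},"hand":{"type":"number"},"grip_force":{"type":"number"}},"required":["targets"]}

```bash
ls; mkdir -p pics; python3 - <<'E'
from bench import readout, vision, r
import cv2
s=readout.read_state()
for k,v in s.items(): print(k,v)
for n in ("side","top"):
    c=vision.camera(n); cv2.imwrite(f"pics/{n}0.png",c["pixels"]); print(n,c["fovy"],c["cx"],c["cy"],c["R"],c["t"],[k for k in c])
E
```

```text
pics
time 0.0
joint_positions [-1.22359497  0.33284591 -0.06470731  1.46095393  0.02162897  1.34989605
 -0.08851991]
joint_vel [-7.67683784e-04  5.24902762e-04  3.91028172e-04  1.36093539e-03
  1.89245807e-06 -6.68641106e-04  3.15775810e-04]
joint_torque [-1.82952550e-05 -6.23256326e+01  2.47630145e-02 -3.89903712e+01
 -6.13359734e-02  3.99120210e-02  1.52843377e-04]
ee_pos [0.2257635  0.58238047 0.22176416]
eef_rot [ 0.58370597  0.39916592 -0.39994802 -0.58309132]
ft_force [-0.32430971 -0.35930291  0.1800187 ]
torque [-0.03098585 -0.00632486  0.02102841]
width 0.08700707614384785
side 45.46190840866417 263.6699523745456 189.62691028946404 [[ 0.85713835 -0.51478874  0.01750438]
 [-0.34686049 -0.60198903 -0.71923363]
 [ 0.38079082  0.61041114 -0.69454776]] [-0.38060493  0.19255549  0.99603354] ['pixels', 'fovy', 'cx', 'cy', 'R', 't']
top 54.34205852886936 252.1483985198492 189.9475355084097 [[-0.02241346 -0.99970721 -0.0091171 ]
 [-0.98317353  0.02369464 -0.18113082]
 [ 0.18129382  0.00490392 -0.98341675]] [0.01085472 0.45790016 0.98967914] ['pixels', 'fovy', 'cx', 'cy', 'R', 't']
```

View pics/side0.png

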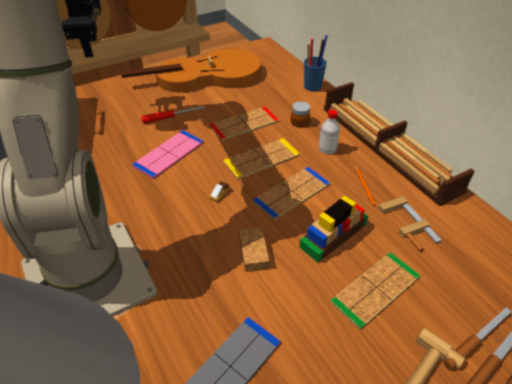

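View pics/top0.png

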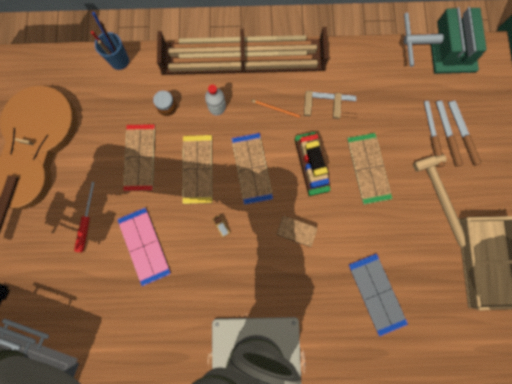

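Top view: boards red (139,157), yellow (197,169), blue with cork (252,168) and green (369,168), with the stack at (313,162). The look-alikes for the blue board are pink (144,246) and grey (378,294), both to be left alone. The bottle is at (215,100). Next, close crops of both views.

```bash
python3 - <<'E'
import cv2,numpy as np
t=cv2.imread("pics/top0.png");s=cv2.imread("pics/side0.png")
cv2.imwrite("pics/c1.png",np.hstack([cv2.resize(t[120:205,280:400],None,fx=6,fy=6,interpolation=cv2.INTER_CUBIC)]))
cv2.imwrite("pics/c2.png",cv2.resize(s[180:270,280:380],None,fx=6,fy=6,interpolation=cv2.INTER_CUBIC))
cv2.imwrite("pics/c3.png",cv2.resize(t[110:215,110:290],None,fx=4.4,fy=4.4,interpolation=cv2.INTER_CUBIC))
E
```

```text
(no output)
```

View pics/c1.png

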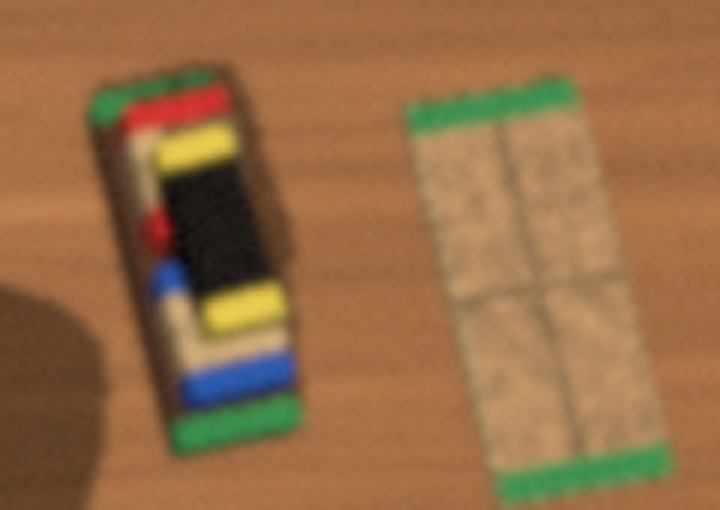

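View pics/c2.png

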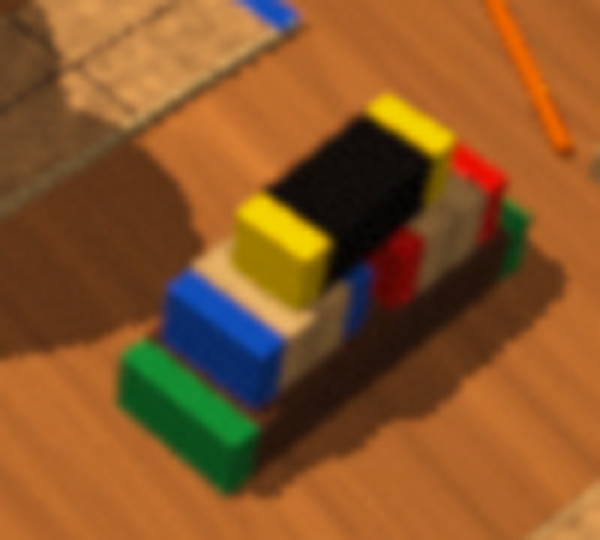

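View pics/c3.png

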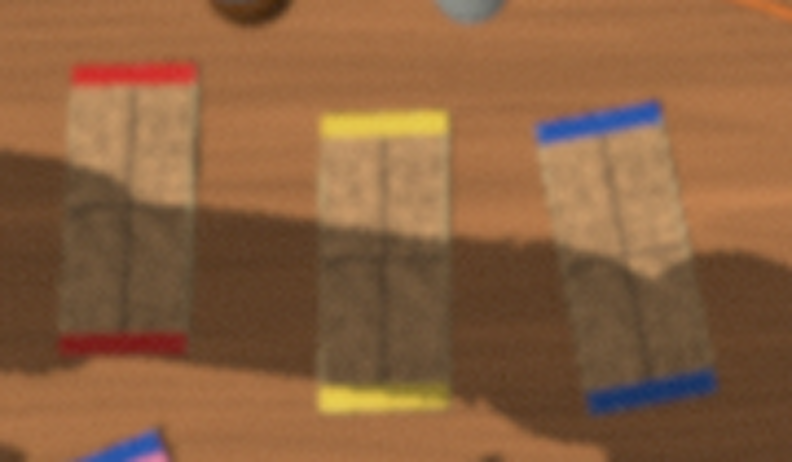

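The stack crop shows the yellow-ended black blank on top, red at the far end, blue at the near end, and green at the bottom. All three near boards have cork, with red, yellow and blue strips as expected. Now to measure.

```bash
cat > h.py <<'E'
import numpy as np, cv2
from scipy.spatial.transform import Rotation as Rot
from bench import readout, vision
def foc(c): return 192/np.tan(np.radians(c["fovy"]/2))
def ray(c,uv):
    d=np.array([(uv[0]-c["cx"])/foc(c),(uv[1]-c["cy"])/foc(c),1.]); R=np.array(c["R"])
    return -R.T@np.array(c["t"]), R.T@d
def onz(c,uv,z):
    o,d=ray(c,uv); return o+d*(z-o[2])/d[2]
def tri(c1,p1,c2,p2):
    o1,d1=ray(c1,p1);o2,d2=ray(c2,p2)
    s=np.linalg.lstsq(np.c_[d1,-d2],o2-o1,rcond=None)[0]
    a=o1+s[0]*d1;b=o2+s[1]*d2; return (a+b)/2,np.linalg.norm(a-b)
def proj(c,X):
    p=np.array(c["R"])@X+np.array(c["t"]); return p[:2]/p[2]*foc(c)+[c["cx"],c["cy"]]
HUE={"red":[(0,7),(173,180)],"yellow":[(23,33)],"blue":[(105,122)],"green":[(55,85)]}
def mask(img,col,smin=140,vmin=50,vmax=255):
    h=cv2.cvtColor(img,cv2.COLOR_BGR2HSV); m=0
    for a,b in HUE[col]: m=m|cv2.inRange(h,(a,smin,vmin),(b,255,vmax))
    return m
def blobs(img,col,box,amin=12,**k):
    m=mask(img,col,**k); x0,y0,x1,y1=box; z=np.zeros_like(m); z[y0:y1,x0:x1]=m[y0:y1,x0:x1]
    n,l,st,ce=cv2.connectedComponentsWithStats(z)
    return [(np.round(ce[i],2),st[i][4],st[i][:4].tolist()) for i in range(1,n) if st[i][4]>=amin]
TB={"red":(115,115,165,200),"yellow":(175,125,222,210),"blue":(226,125,280,210),"green":(340,125,400,210)}
ST=(285,120,338,202)
E
python3 - <<'E'
from h import *
t=vision.camera("top");s=vision.camera("side")
for k,b in TB.items():
    bl=blobs(t["pixels"],k,b); 
    for x in bl: print(k,"board",x[0],x[1],x[2],onz(t,x[0],.008).round(4))
    if len(bl)==2:
        P=[onz(t,x[0],.008) for x in bl]; d=P[0]-P[1]; print("   centre",((P[0]+P[1])/2).round(4),"len",np.linalg.norm(d).round(4),"yaw",np.arctan2(d[1],d[0]).round(3))
for k,z in (("yellow",.096),("red",.064),("blue",.064),("green",.032)):
    for x in blobs(t["pixels"],k,ST,6): print("stack top",k,x[0],x[1],x[2],onz(t,x[0],z).round(4))
    for x in blobs(s["pixels"],k,(140,95,430,330),6): print("  side",k,x[0],x[1],x[2])
h=cv2.cvtColor(s["pixels"],cv2.COLOR_BGR2HSV)
print(h[195:235,320:345,2][::3,::2])
E
```

```text
red board [139.56 126.22] 149 [126, 124, 29, 6] [0.6634 0.3282 0.008 ]
red board [137.88 187.78] 156 [123, 185, 30, 6] [0.4785 0.3271 0.008 ]
   centre [0.5709 0.3276 0.008 ] len 0.185 yaw 0.006
yellow board [197.72 137.78] 93 [184, 136, 27, 5] [0.6234 0.1563 0.008 ]
yellow board [195.98 199.79] 121 [183, 198, 28, 5] [0.4397 0.1605 0.008 ]
   centre [0.5316 0.1584 0.008 ] len 0.1838 yaw -0.023
blue board [245.68 137.47] 68 [233, 134, 26, 7] [0.6208 0.0158 0.008 ]
blue board [257.85 198.66] 80 [245, 195, 27, 8] [ 0.4388 -0.0152  0.008 ]
   centre [5.298e-01 3.000e-04 8.000e-03] len 0.1847 yaw 0.169
green board [372.53 199.41] 17 [365, 198, 15, 4] [ 0.4289 -0.3394  0.008 ]
stack top yellow [311.87 144.84] 82 [306, 141, 13, 9] [ 0.5665 -0.162   0.096 ]
stack top yellow [319.7  170.79] 103 [313, 166, 15, 10] [ 0.495  -0.1789  0.096 ]
  side yellow [288.8  146.35] 92 [280, 139, 18, 16]
  side yellow [232.33 167.47] 103 [224, 159, 17, 18]
  side yellow [348.65 201.99] 80 [342, 196, 13, 17]
  side yellow [326.7  221.15] 204 [319, 212, 17, 19]
  side yellow [389.1 253.8] 10 [386, 252, 8, 6]

[... 1308 characters left out ...]
90 189 188 191 184 175 174 156 226 242]
 [197 189 183 186 189 190 186 182 133  41  19  30 110]
 [212 201 191 185 184 184 136  46  17  17  17  20  19]
 [204 213 208 191 137  53  19  18  18  17  19  20  17]
 [188 194 157  75  21  18  18  17  21  17  18  20  15]
 [201 230 217  97  24  18  20  18  19  18  19  18  11]
 [201 238 242 241 224 112  30  20  17  17  13   8   9]
 [159 161 192 234 243 242 229 121  15   9   7   9  34]
 [156 157 156 158 188 230 194  90  16   7  18  63  84]
 [177 158 154 155 155 139 120  54  14  51  87  71  86]
 [227 215 177 157 153 132 111  75 111  69  73  71  87]
 [150 201 229 219 182 145 119 109 101  71  66  47  60]
 [182 179 161 209 225 176 105 102  93  66  38  43  42]]
```

```bash
python3 - <<'E'
from h import *
t=vision.camera("top");s=vision.camera("side")
SB={"red":(205,100,285,140),"yellow":(220,135,302,182),"blue":(250,165,332,220),"green":(330,250,425,330)}
C={}
for k in TB:
    a=blobs(t["pixels"],k,TB[k],12,smin=100); b=blobs(s["pixels"],k,SB[k],12,smin=100)
    a.sort(key=lambda x:x[0][1]); b.sort(key=lambda x:x[0][1])
    a=[a[0],a[-1]];b=[b[0],b[-1]]
    if 1:
        X=[tri(t,p[0],s,q[0]) for p,q in zip(a,b)]
        P=[onz(t,p[0],.008) for p in a];d=P[0]-P[1]; Q=[onz(s,p[0],.008) for p in b]
        print(k,[(x[0].round(4),round(x[1],4)) for x in X],"\n  top ctr",((P[0]+P[1])/2).round(4),"side ctr",((Q[0]+Q[1])/2).round(4),"len",np.linalg.norm(d).round(4),"yaw",np.arctan2(d[1],d[0]).round(3),[p[1] for p in a+b])
# yellow blank tops: bright yellow
hs=cv2.cvtColor(s["pixels"],cv2.COLOR_BGR2HSV)
a=blobs(t["pixels"],"yellow",ST,6,vmin=170); b=blobs(s["pixels"],"yellow",(315,190,365,240),6,vmin=200)
print([(x[0],x[1]) for x in a],[(x[0],x[1]) for x in b])
a.sort(key=lambda x:x[0][1]); b.sort(key=lambda x:x[0][1])
for p,q in zip(a,b):
    X,e=tri(t,p[0],s,q[0]); print("ytop",X.round(4),e.round(4),onz(t,p[0],.096).round(4),onz(s,q[0],.096).round(4))
# blue far-end/top, green near-end top
for k,vm in (("blue",150),("green",110),("red",170)):
    print(k,[(x[0],x[1],x[2]) for x in blobs(s["pixels"],k,(295,190,372,268),4,vmin=vm,smin=100)],[(x[0],x[1],x[2]) for x in blobs(t["pixels"],k,ST,4,vmin=vm,smin=100)])
E
```

```text
red [(array([0.6631, 0.328 , 0.0081]), np.float64(0.0003)), (array([0.4775, 0.3266, 0.0103]), np.float64(0.0008))] 
  top ctr [0.5708 0.3276 0.008 ] side ctr [0.5707 0.3289 0.008 ] len 0.185 yaw 0.004 [np.int32(151), np.int32(153), np.int32(80), np.int32(94)]
yellow [(array([0.622 , 0.1553, 0.0112]), np.float64(0.0009)), (array([0.44  , 0.1602, 0.006 ]), np.float64(0.0003))] 
  top ctr [0.5316 0.1577 0.008 ] side ctr [0.5314 0.1584 0.008 ] len 0.1837 yaw -0.023 [np.int32(92), np.int32(124), np.int32(92), np.int32(103)]
blue [(array([0.6219, 0.0159, 0.0065]), np.float64(0.0009)), (array([ 0.4392, -0.0147,  0.0073]), np.float64(0.0005))] 
  top ctr [0.5299 0.0007 0.008 ] side ctr [ 5.301e-01 -4.000e-04  8.000e-03] len 0.1846 yaw 0.167 [np.int32(97), np.int32(107), np.int32(91), np.int32(120)]
green [(array([ 0.6144, -0.3229,  0.0061]), np.float64(0.0013)), (array([ 0.4324, -0.3535,  0.0052]), np.float64(0.0019))] 
  top ctr [ 0.5221 -0.337   0.008 ] side ctr [ 0.5228 -0.3394  0.008 ] len 0.1845 yaw 0.164 [np.int32(81), np.int32(99), np.int32(129), np.int32(203)]
[(array([312.03, 144.03]), np.int32(62)), (array([320.46, 171.04]), np.int32(68))] [(array([348.08, 200.15]), np.int32(52)), (array([326.35, 217.48]), np.int32(66))]
ytop [ 0.569  -0.1627  0.0959] 0.0006 [ 0.5687 -0.1625  0.096 ] [ 0.5693 -0.1628  0.096 ]
ytop [ 0.4943 -0.1809  0.0956] 0.0002 [ 0.4943 -0.1809  0.096 ] [ 0.494  -0.1811  0.096 ]
blue [(array([317.23, 231.91]), np.int32(87), [309, 226, 18, 13])] [(array([307.75, 166.  ]), np.int32(4), [307, 165, 2, 3]), (array([319.51, 182.16]), np.int32(57), [312, 179, 16, 7])]
green [(array([311.12, 245.14]), np.int32(113), [301, 237, 21, 17])] [(array([297.57, 137.36]), np.int32(14), [296, 136, 5, 4]), (array([318.75, 190.21]), np.int32(99), [309, 186, 20, 9])]
red [(array([359.51, 207.92]), np.int32(39), [356, 204, 9, 8])] [(array([308.92, 138.11]), np.int32(65), [301, 135, 17, 7])]
```

```bash
cat >> h.py <<'E'
def goto(x,y,z,yaw):
    """print tool-axis shift and turn from measured pose to: TCP xyz, jaws across a bar with given yaw"""
    s=readout.read_state(); R=Rot.from_quat(s["eef_rot"]).as_matrix()
    print("t",round(s["time"],2),"pos",np.round(s["ee_pos"],4),"w",round(s["width"],4),"F",np.round(s["ft_force"],1),"ax",R[:,0].round(3),R[:,1].round(3))
    best=None
    for sg in (1,-1):
        X=sg*np.array([-np.sin(yaw),np.cos(yaw),0]);Y=np.array([0,0,-1.]);G=np.c_[X,Y,np.cross(X,Y)]
        rv=Rot.from_matrix(R.T@G).as_rotvec(degrees=True)
        if best is None or np.linalg.norm(rv)<np.linalg.norm(best[0]): best=(rv,G)
    d=np.array([x,y,z])-s["ee_pos"]
    print("turn deg",best[0].round(2)," shift tool axes now",(R.T@d*1e3).round(1),"mm; after turn",(best[1].T@d*1e3).round(1),"world",(d*1e3).round(1))
E
python3 - <<'E'
from h import *
goto(.5317,-.1718,.18,.240)
E
```

```text
t 0.3 pos [0.2258 0.5827 0.2223] w 0.0869 F [ 0.4  0.6 -0.7] ax [ 0.361  0.932 -0.   ] [-0. -0. -1.]
turn deg [-1.000e-02 -3.494e+01 -2.000e-02]  shift tool axes now [-592.9   42.5 -557.9] mm; after turn [-805.5   42.3 -117.8] world [ 305.9 -754.5  -42.3]
```

Call:
{"api": "arm_command", "payload": {
  "targets": [
    [[0,0,-0.02,0,-7,0],[0,0,-0.02,0,-7,0],[-0.02,0,-0.02,0,-7,0],[-0.03,0,-0.02,0,-7,0],[-0.03,0,-0.01,0,-7,0],[-0.03,0,0,0,0,0],[-0.03,0,0,0,0,0],[-0.03,0,0,0,0,0],[-0.03,0,0,0,0,0],[-0.03,0,0,0,0,0]]
  ],
  "hand": 1,
  "grip_force": 25
}}

```text
time: 1.13
ee_pos: [0.3506, 0.3425, 0.2226]
eef_rot: [0.436, 0.557, -0.556, -0.436]
ft_force: [0.0, -0.2, 0.9]
width: 0.087
```

```bash
python3 - <<'E'
from h import *
goto(.5317,-.1718,.18,.240)
E
```

```text
t 1.13 pos [0.3506 0.3425 0.2226] w 0.087 F [ 0.  -0.2  0.9] ax [-0.239  0.971  0.   ] [ 0.  0. -1.]
turn deg [0.01 0.05 0.02]  shift tool axes now [-542.7   42.4  -53.1] mm; after turn [-542.6   42.6  -53.6] world [ 181.1 -514.3  -42.6]
```

Call:
{"api": "arm_command", "payload": {
  "targets": [
    [[-0.04,0,-0.0045,0,0,0],[-0.04,0,-0.0045,0,0,0],[-0.04,0,-0.0045,0,0,0],[-0.04,0,-0.0045,0,0,0],[-0.04,0,-0.0045,0,0,0],[-0.04,0,-0.0045,0,0,0],[-0.04,0,-0.0045,0,0,0],[-0.04,0,-0.0045,0,0,0],[-0.04,0,-0.0045,0,0,0],[-0.04,0,-0.0045,0,0,0],[-0.04,0,-0.0045,0,0,0],[-0.04,0,-0.0045,0,0,0]]
  ]
}}

```text
time: 2.13
ee_pos: [0.5178, -0.1112, 0.2229]
eef_rot: [0.436, 0.557, -0.556, -0.436]
ft_force: [1.2, 0.0, 0.3]
width: 0.0867
```

Call:
{"api": "arm_command", "payload": {
  "targets": [
    [[-0.03,0.01,0,0,0,0],[-0.03,0.01,0,0,0,0],[0,0.01,0,0,0,0],[0,0,0,0,0,0],[0,0,0,0,0,0]]
  ]
}}

```text
time: 2.55
ee_pos: [0.5315, -0.1668, 0.1921]
eef_rot: [-0.436, -0.556, 0.557, 0.437]
ft_force: [0.1, -0.2, -0.0]
width: 0.087
```

```bash
python3 - <<'E'
from h import *
goto(.5317,-.1718,.18,.240)
goto(.5317,-.1718,.070,.240)
t=vision.camera("top");s=vision.camera("side"); cv2.imwrite("pics/top1.png",t["pixels"]);cv2.imwrite("pics/side1.png",s["pixels"])
E
```

```text
t 2.55 pos [ 0.5315 -0.1668  0.1921] w 0.087 F [ 0.1 -0.2 -0. ] ax [-0.239  0.971  0.001] [-0.001  0.001 -1.   ]
turn deg [-0.07  0.08  0.05]  shift tool axes now [-4.9 12.1  1. ] mm; after turn [-4.9 12.1  1. ] world [  0.2  -5.  -12.1]
t 2.55 pos [ 0.5315 -0.1668  0.1921] w 0.087 F [ 0.1 -0.2 -0. ] ax [-0.239  0.971  0.001] [-0.001  0.001 -1.   ]
turn deg [-0.07  0.08  0.05]  shift tool axes now [ -5.  122.1   0.9] mm; after turn [ -4.9 122.1   1. ] world [   0.2   -5.  -122.1]
```

Call:
{"api": "arm_command", "payload": {
  "targets": [
    [[-0.005,0.02,0.001,0,0,0],[0,0.02,0,0,0,0],[0,0.02,0,0,0,0],[0,0.02,0,0,0,0],[0,0.02,0,0,0,0],[0,0.012,0,0,0,0],[0,0.01,0,0,0,0],[0,0,0,0,0,0],[0,0,0,0,0,0]]
  ]
}}

```text
time: 3.4
ee_pos: [0.5323, -0.1723, 0.071]
eef_rot: [0.436, 0.557, -0.557, -0.436]
ft_force: [-0.1, -0.3, 1.2]
width: 0.0868
```

```bash
python3 - <<'E'
from h import *
goto(.5317,-.1718,.070,.240)
s=vision.camera("side"); cv2.imwrite("pics/side2.png",cv2.resize(s["pixels"][140:300,250:420],None,fx=4,fy=3.7))
E
```

```text
t 3.4 pos [ 0.5323 -0.1723  0.071 ] w 0.0868 F [-0.1 -0.3  1.2] ax [-0.239  0.971  0.   ] [ 0.  0. -1.]
turn deg [0.02 0.09 0.  ]  shift tool axes now [0.7 1.  0.5] mm; after turn [0.7 1.  0.5] world [-0.6  0.5 -1. ]
```

View pics/side2.png

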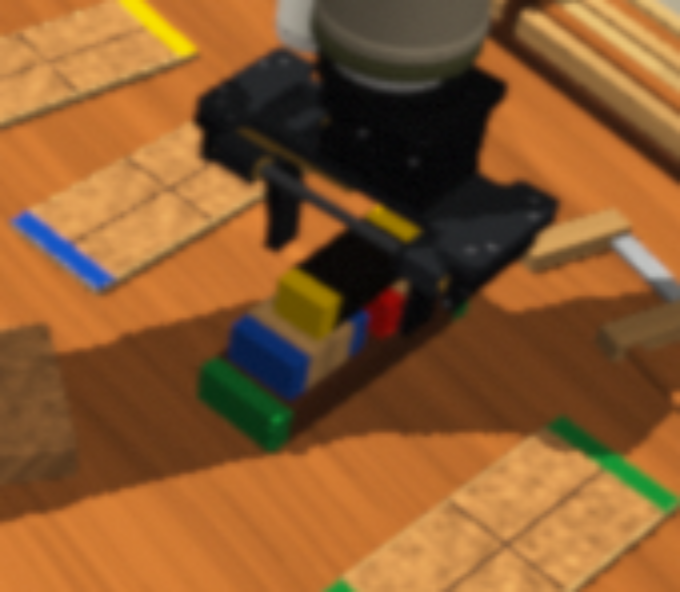

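The crop shows the open fingers on either side of the black blank (its near yellow end at about (308,300) in the crop) and clear of the red and blue blanks. Closing now.

Call:
{"api": "arm_command", "payload": {
  "targets": [
    [[0,0,0,0,0,0],[0,0,0,0,0,0],[0,0,0,0,0,0],[0,0,0,0,0,0],[0,0,0,0,0,0],[0,0,0,0,0,0],[0,0,0,0,0,0],[0,0,0,0,0,0]]
  ],
  "hand": 0.2,
  "grip_force": 15
}}

```text
time: 4.12
ee_pos: [0.532, -0.1726, 0.0705]
eef_rot: [0.436, 0.557, -0.556, -0.436]
ft_force: [0.0, -0.3, -0.6]
width: 0.0415
```

Call:
{"api": "arm_command", "payload": {
  "targets": [
    [[0,-0.005,0,0,0,0],[0,-0.01,0,0,0,0],[0,-0.01,0,0,0,0],[0,-0.01,0,0,0,0],[0,-0.01,0,0,0,0],[0,-0.01,0,0,0,0],[0,-0.015,0,0,0,0],[0,-0.015,0,0,0,0],[0,-0.015,0,0,0,0],[0,0,0,0,0,0]]
  ]
}}

```text
time: 4.95
ee_pos: [0.5335, -0.1732, 0.1741]
eef_rot: [0.438, 0.557, -0.556, -0.435]
ft_force: [1.2, -1.3, -0.5]
width: 0.0338
```

```bash
python3 - <<'E'
from h import *
goto(.5316,.158,.17,-.023)
s=vision.camera("side"); cv2.imwrite("pics/side3.png",cv2.resize(s["pixels"][120:300,250:420],None,fx=3.5,fy=3.3))
E
```

```text
t 4.95 pos [ 0.5335 -0.1732  0.1741] w 0.0338 F [ 1.2 -1.3 -0.5] ax [-0.239  0.971 -0.002] [ 0.005 -0.    -1.   ]
turn deg [ 0.27 15.12 -0.05]  shift tool axes now [322.1   4.  -77.1] mm; after turn [331.    4.1   9.5] world [ -1.9 331.2  -4.1]
```

View pics/side3.png

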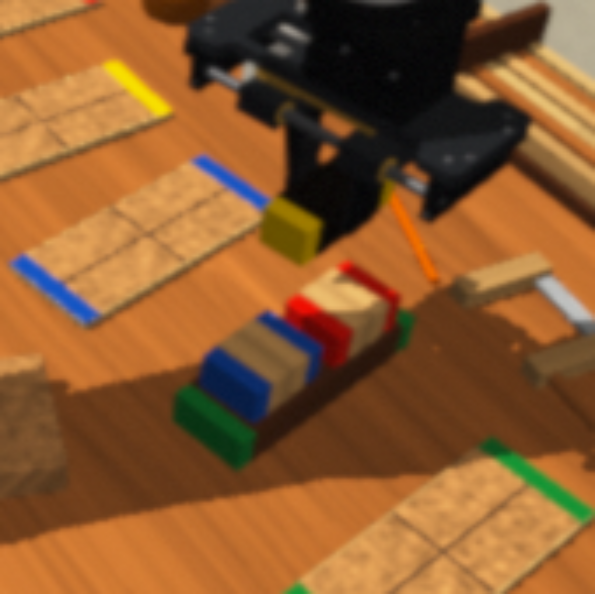

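The blank is held at width 33.8 mm, and the red and blue blanks below are still in place. Carrying it to the yellow board.

Call:
{"api": "arm_command", "payload": {
  "targets": [
    [[0,0,0,0,5,0],[0.02,0,0,0,5,0],[0.03,0,0,0,5.1,0],[0.035,0,0,0,0,0],[0.035,0,0,0,0,0],[0.035,0,0,0,0,0],[0.035,0,0,0,0,0],[0.035,0,0,0,0,0],[0.035,0,0,0,0,0],[0.035,0,0,0,0,0],[0.02,0,0,0,0,0],[0.015,0,0,0,0,0]]
  ]
}}

```text
time: 6.0
ee_pos: [0.5324, 0.1599, 0.1696]
eef_rot: [-0.504, -0.495, 0.495, 0.505]
ft_force: [0.2, -0.4, -0.7]
width: 0.0344
```

Call:
{"api": "arm_command", "payload": {
  "targets": [
    [[0,0,0,0,0,0],[0,0,0,0,0,0],[0,0,0,0,0,0]]
  ]
}}

```text
time: 6.25
ee_pos: [0.5334, 0.155, 0.1703]
eef_rot: [0.506, 0.494, -0.494, -0.506]
ft_force: [-0.8, 0.1, -0.2]
width: 0.0337
```

```bash
python3 - <<'E'
from h import *
goto(.5316,.158,.10,-.023)
t=vision.camera("top");s=vision.camera("side"); cv2.imwrite("pics/side4.png",cv2.resize(s["pixels"][70:230,180:340],None,fx=3.7,fy=3.7,interpolation=cv2.INTER_CUBIC))
cv2.imwrite("pics/top4.png",cv2.resize(t["pixels"][110:230,150:270],None,fx=4.9,fy=4.9))
E
```

```text
t 6.25 pos [0.5334 0.155  0.1703] w 0.0337 F [-0.8  0.1 -0.2] ax [ 0.025  1.    -0.001] [-0.    -0.001 -1.   ]
turn deg [-0.02 -0.09 -0.05]  shift tool axes now [ 3.  70.3  1.9] mm; after turn [ 3.  70.3  1.9] world [ -1.8   3.  -70.3]
```

View pics/side4.png

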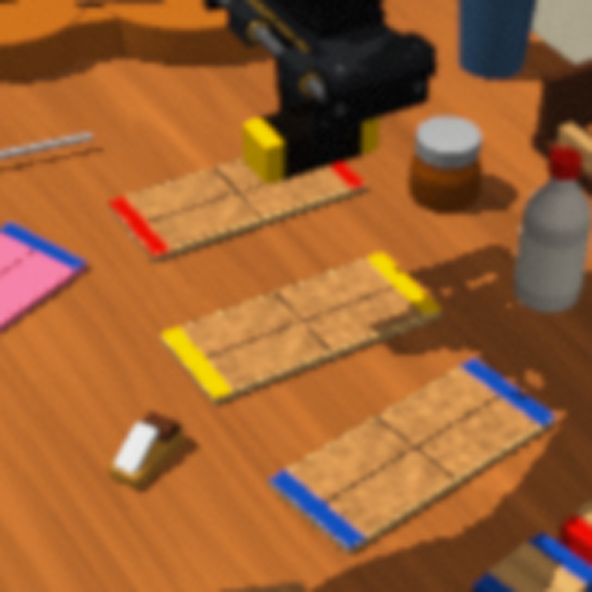

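View pics/top4.png

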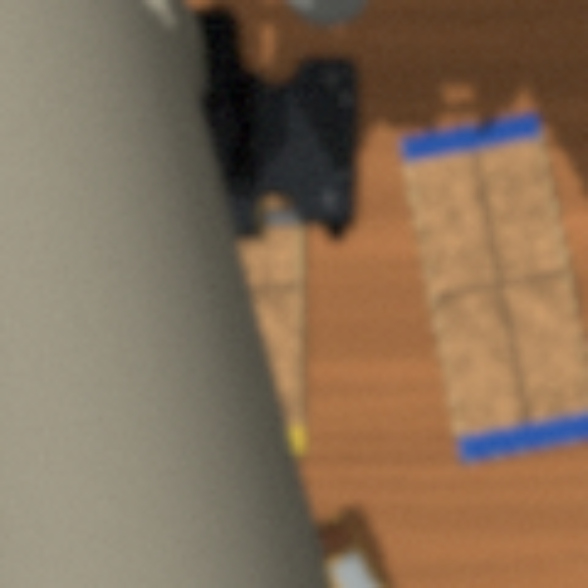

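```bash
python3 - <<'E'
from h import *
s=vision.camera("side")
q=np.array([.5334,.155])
def P(dx,dy,z,yaw=-.025): return np.array([q[0]+dx*np.cos(yaw)-dy*np.sin(yaw),q[1]+dx*np.sin(yaw)+dy*np.cos(yaw),z])
for zb in (.160,.164,.168):
    print(zb,[((proj(s,P(*c))-[180,70])*3.7).round(0) for c in ((-.045,-.017,zb),(-.045,.017,zb),(-.045,-.017,zb+.032),(-.045,.017,zb+.032),(.045,-.017,zb),(.045,-.017,zb+.032))])
E
```

```text
0.16 [array([264., 185.]), array([241., 160.]), array([264., 146.]), array([240., 121.]), array([377., 150.]), array([379., 111.])]
0.164 [array([264., 180.]), array([240., 155.]), array([264., 141.]), array([240., 115.]), array([377., 145.]), array([379., 106.])]
0.168 [array([264., 175.]), array([240., 150.]), array([264., 135.]), array([240., 110.]), array([377., 140.]), array([379., 101.])]
```

```bash
python3 - <<'E'
from h import *
s=vision.camera("side")["pixels"]
cv2.imwrite("pics/s5.png",cv2.resize(s[90:130,235:295],None,fx=12,fy=12,interpolation=cv2.INTER_CUBIC))
E
```

```text
(no output)
```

View pics/s5.png

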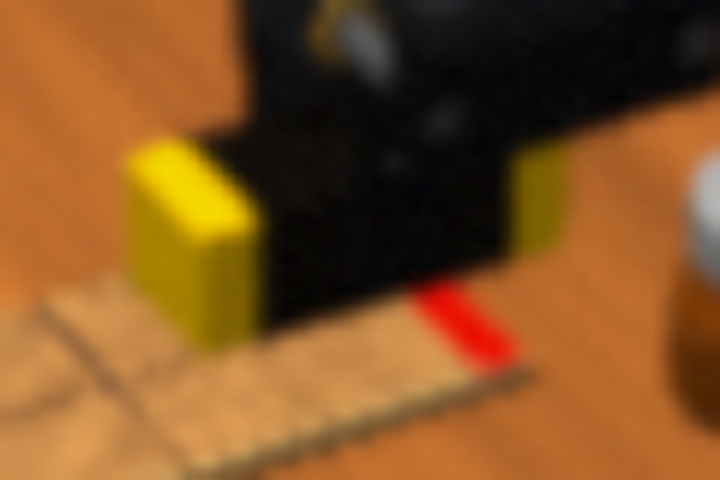

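The crop gives the near bottom corner at about (252.1,119.3) and the far bottom corner at (281.7,110.8). That puts the underside level and about 9 mm below the TCP, with the blank centred in the grip. Lowering to about 5 mm above the board.

Call:
{"api": "arm_command", "payload": {
  "targets": [
    [[0.003,0.02,0.002,0,0,0],[0,0.025,0,0,0,0],[0,0.025,0,0,0,0],[0,0.025,0,0,0,0],[0,0.02,0,0,0,0],[0,0.015,0,0,0,0],[0,0.01,0,0,0,0],[0,0.007,0,0,0,0],[0,0,0,0,0,0],[0,0,0,0,0,0]]
  ]
}}

```text
time: 7.28
ee_pos: [0.5317, 0.1599, 0.024]
eef_rot: [0.506, 0.494, -0.494, -0.506]
ft_force: [-0.3, 0.1, -0.5]
width: 0.0338
```

```bash
python3 - <<'E'
from h import *
goto(.5316,.158,.018,-.023)
s=vision.camera("side")["pixels"]
cv2.imwrite("pics/s6.png",cv2.resize(s[125:190,210:310],None,fx=7,fy=7,interpolation=cv2.INTER_CUBIC))
E
```

```text
t 7.28 pos [0.5317 0.1599 0.024 ] w 0.0338 F [-0.3  0.1 -0.5] ax [0.023 1.    0.   ] [ 0.  0. -1.]
turn deg [0.03 0.01 0.01]  shift tool axes now [-1.9  6.   0.1] mm; after turn [-1.9  6.   0.1] world [-0.1 -1.9 -6. ]
```

View pics/s6.png

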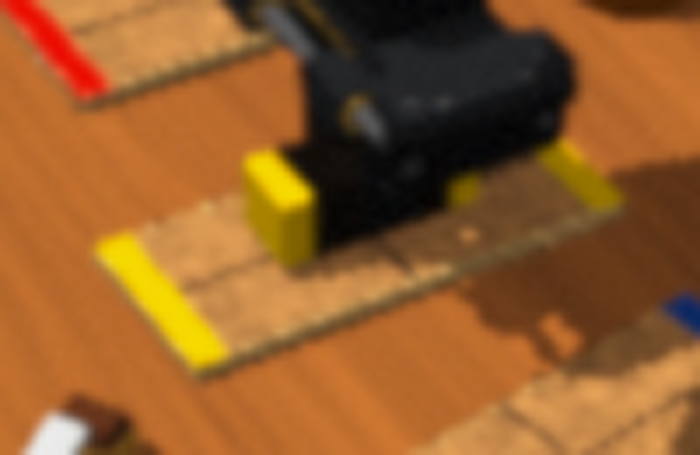

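The blank hangs just above the yellow board, centred, with its near end at crop (280,210). Lower the last 6 mm in 2 mm steps.

Call:
{"api": "arm_command", "payload": {
  "targets": [
    [[-0.002,0.002,0,0,0,0],[0,0.002,0,0,0,0],[0,0.001,0,0,0,0],[0,0.001,0,0,0,0],[0,0,0,0,0,0],[0,0,0,0,0,0]]
  ]
}}

```text
time: 7.83
ee_pos: [0.5319, 0.1579, 0.0192]
eef_rot: [0.506, 0.495, -0.494, -0.506]
ft_force: [-5.8, -3.0, 15.3]
width: 0.0341
```

Force reads 15 N upward, so the blank is resting on the board. Release it and back off straight up.

Call:
{"api": "arm_command", "payload": {
  "targets": [
    [[0,0,0,0,0,0],[0,0,0,0,0,0],[0,0,0,0,0,0],[0,0,0,0,0,0],[0,-0.005,0,0,0,0],[0,-0.01,0,0,0,0],[0,-0.02,0,0,0,0],[0,-0.03,0,0,0,0],[0,-0.03,0,0,0,0],[0,-0.03,0,0,0,0],[0,-0.02,0,0,0,0],[0,0,0,0,0,0]]
  ],
  "hand": 1
}}

```text
time: 8.83
ee_pos: [0.5337, 0.1587, 0.1682]
eef_rot: [0.507, 0.497, -0.492, -0.505]
ft_force: [0.4, -0.6, 0.4]
width: 0.0867
```

```bash
python3 - <<'E'
from h import *
goto(.53,-.17,.17,.24)
t=vision.camera("top");s=vision.camera("side")
cv2.imwrite("pics/t7.png",t["pixels"]); cv2.imwrite("pics/s7.png",s["pixels"])
b=blobs(s["pixels"],"yellow",(240,140,285,180),4,vmin=190); print(b)
for x in b: print(onz(s,x[0],.040).round(4))
for k in ("red","blue"):
    a=blobs(t["pixels"],k,ST,6,vmin=100); b=blobs(s["pixels"],k,(300,195,372,255),6)
    for x in a: print(k,"top",x,onz(t,x[0],.064).round(4))
    for x in b: print(k,"side",x,onz(s,x[0],.064).round(4))
E
```

```text
t 8.83 pos [0.5337 0.1587 0.1682] w 0.0867 F [ 0.4 -0.6  0.4] ax [0.023 1.    0.004] [ 0.007  0.004 -1.   ]
turn deg [  0.42 -15.06   0.16]  shift tool axes now [-328.7   -3.    -3.9] mm; after turn [-318.4   -1.8   81.7] world [  -3.7 -328.7    1.8]
[(array([273.68, 143.71]), np.int32(34), [269, 140, 10, 8]), (array([282.67, 141.33]), np.int32(15), [280, 140, 5, 5]), (array([249.36, 152.33]), np.int32(42), [246, 149, 8, 8]), (array([240.33, 174.5 ]), np.int32(6), [240, 173, 2, 4])]
[0.5701 0.1568 0.04  ]
[0.5977 0.1534 0.04  ]
[0.4923 0.1577 0.04  ]
[0.4273 0.0909 0.04  ]
red top (array([309.08, 137.71]), np.int32(84), [300, 134, 19, 8]) [ 0.597  -0.1606  0.064 ]
red top (array([313.92, 155.67]), np.int32(106), [305, 152, 18, 8]) [ 0.5453 -0.1712  0.064 ]
red side (array([356.44, 206.94]), np.int32(115), [346, 198, 19, 23]) [ 0.5962 -0.1677  0.064 ]
red side (array([341.43, 219.54]), np.int32(215), [331, 209, 20, 23]) [ 0.5408 -0.1817  0.064 ]
blue top (array([314.36, 163.93]), np.int32(61), [307, 161, 16, 7]) [ 0.522  -0.1712  0.064 ]
blue top (array([321.57, 182.03]), np.int32(35), [313, 180, 15, 5]) [ 0.4712 -0.188   0.064 ]
blue side (array([333.59, 222.19]), np.int32(81), [324, 215, 17, 20]) [ 0.5203 -0.1792  0.064 ]
blue side (array([316.76, 236.4 ]), np.int32(242), [308, 226, 19, 22]) [ 0.4625 -0.1942  0.064 ]
```

View pics/s7.png

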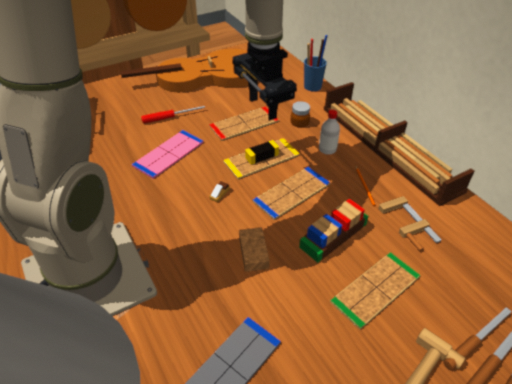

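View pics/t7.png

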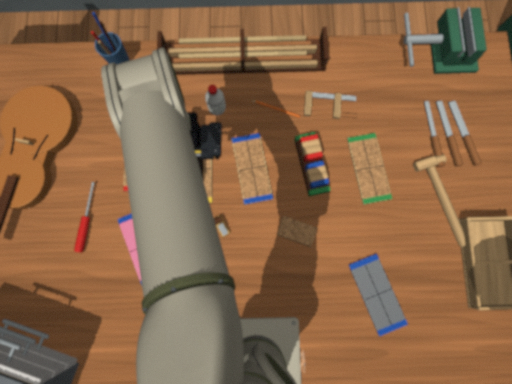

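Yellow lies on its board: its cap centres map to (0.570,0.157) and (0.492,0.158), so the centre is about (0.531,0.157). The stack is still standing at side (335,227). Now measure red and blue.

```bash
python3 - <<'E'
from h import *
t=cv2.imread("pics/t7.png");s=cv2.imread("pics/s7.png")
a=cv2.resize(t[125:200,285:335],None,fx=8,fy=8,interpolation=cv2.INTER_CUBIC)
b=cv2.resize(s[190:265,295:375],None,fx=8,fy=8,interpolation=cv2.INTER_CUBIC)
cv2.imwrite("pics/t8.png",a);cv2.imwrite("pics/s8.png",b)
hv=cv2.cvtColor(s,cv2.COLOR_BGR2HSV)
print(hv[196:244:2,306:370:3,2])
E
```

```text
[[208 158 152 199 191 145 104 103 104  97  95 106 105 103  94  97  92  92
   97  94  99 222]
 [153 146 209 215 194 105 101 104 103 102  95 103 105 105 126 100  97  93
   94  96 117 183]
 [138 207 208 215 166 103  98 104 103 102  97  98 104 138 228 198 102  95
   91  98 157 174]
 [193 198 202 200 134 107 100 101 103  99 104  98 124 225 234 234 196 102
   94  96 178 180]
 [194 195 192 125 115 115 104  97 102 101 102 101 185 233 232 234 234 193
  101 146 180 186]
 [186 195 172 102 109 119 110 101 100 101 103 130 207 223 233 231 235 234
  179 169 179 179]
 [182 189 116 102 102 112 118 107  99 101 124 201 227 212 226 234 231 235
  233 210 180 178]
 [178 123 103  97 102 102 114 115 104 129 202 220 231 226 212 227 233 230
  234 195 186 181]
 [114  97  99  98 100 101 106 115 107 194 235 229 225 231 223 211 228 232
  195 131 180 184]
 [100  96  96  99  98 103  87  87 109 138 226 235 230 226 230 221 213 212
  121  78 116 183]
 [100  98  99  97  95 106 104 174 120 104 158 228 235 228 231 230 206 120
  110  61  82 162]
 [ 98 100  98  99 103 130 108 133 182 114 147 165 231 235 227 224 133 106
  1
[... 432 characters left out ...]
6  92  98 136 105  57  39  39
   48  99 102 100]
 [ 87  67  93 100  90 119 131 205 211 223 148  80  56 104  63  39  39  44
   80  99 104 104]
 [ 84  65  70  93  98  90 192 230 220 143 100  77  46  54  45  37  42  83
   98  94 106 165]
 [ 57  64  66  72  96 116 162 229 181 102  96  56  45  42  38  40  72  94
  100  97 132 193]
 [ 35  64  66  65  74 170 187 119 110 102  88  44  44  39  38  72 101  95
   95 119 179 187]
 [ 61  51  67  66  66 139 166  72 102  99  57  45  37  37  61 102 107 100
  117 181 189 182]
 [ 72  52  56  64  65  98  94  87  98  62  45  41  39  48  95 105 164 178
  178 178 191 186]
 [ 75  72  47  56  66  96  84  93  72  47  41  39  46  89  97 101 179 203
  194 180 183 192]]
```

View pics/t8.png

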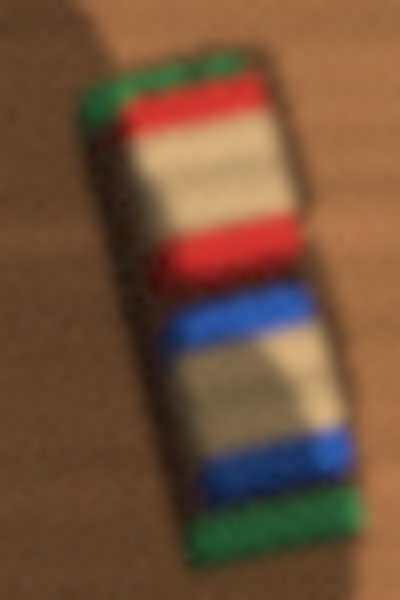

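View pics/s8.png

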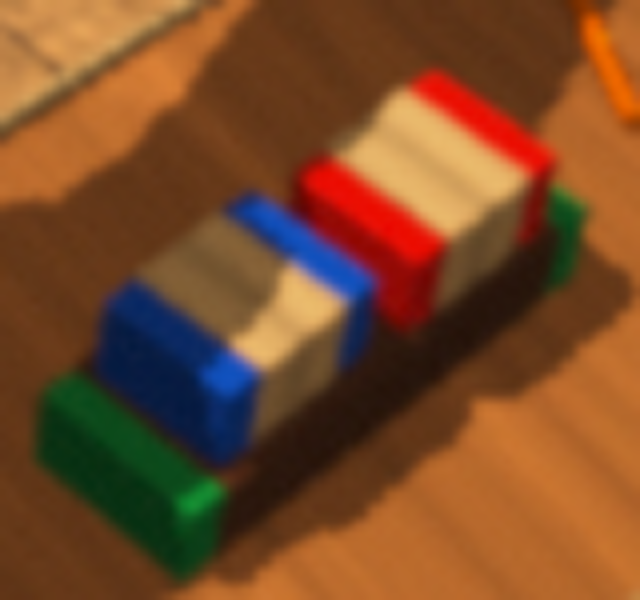

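```bash
python3 - <<'E'
from h import *
t=vision.camera("top");s=vision.camera("side")
f=lambda U,V,x0,y0:(x0+(U+.5)/8-.5,y0+(V+.5)/8-.5)
S={"red":[(432,70),(553,158),(440,248),(313,160)],"blue":[(243,195),(375,283),(258,382),(115,283)]}
T={"red":[(122,110),(265,75),(303,242),(163,272)],"blue":[(170,318),(308,287),(350,455),(208,485)]}
for k in S:
    A=[f(*p,295,190) for p in S[k]];B=[f(*p,285,125) for p in T[k]]
    P=np.array([onz(s,p,.064) for p in A]);Q=np.array([onz(t,p,.064) for p in B])
    X=[tri(t,b,s,a) for a,b in zip(A,B)]
    print(k,"z",[x[0][2].round(4) for x in X])
    for n,M in (("side",P),("top",Q)):
        d=(M[0]+M[1]-M[2]-M[3])/2;w=(M[0]+M[3]-M[1]-M[2])/2
        print(n,M.mean(0).round(4),"L",np.linalg.norm(d).round(4),"W",np.linalg.norm(w).round(4),"yaw",np.arctan2(d[1],d[0]).round(3),np.arctan2(-w[0],w[1]).round(3))
E
```

```text
red z [np.float64(0.0639), np.float64(0.0663), np.float64(0.068), np.float64(0.065)]
side [ 0.5759 -0.1648  0.064 ] L 0.0536 W 0.0471 yaw 0.218 0.195
top [ 0.572  -0.1652  0.064 ] L 0.06 W 0.0503 yaw 0.177 0.208
blue z [np.float64(0.0622), np.float64(0.0645), np.float64(0.0658), np.float64(0.0654)]
side [ 0.4991 -0.1772  0.064 ] L 0.0522 W 0.0495 yaw 0.212 0.258
top [ 0.4971 -0.1769  0.064 ] L 0.0595 W 0.0489 yaw 0.176 0.194
```

```bash
python3 - <<'E'
from h import *
goto(.574,-.165,.15,.20)
E
```

```text
t 9.03 pos [0.5308 0.1579 0.162 ] w 0.0869 F [-1.   0.1  0. ] ax [ 0.023  1.    -0.   ] [-0.001 -0.    -1.   ]
turn deg [-6.000e-02 -1.275e+01 -1.000e-02]  shift tool axes now [-321.8   12.   -50.5] mm; after turn [-325.    12.    21.8] world [  43.2 -322.9  -12. ]
```

Call:
{"api": "arm_command", "payload": {
  "targets": [
    [[0,0,0,0,-6.4,0],[0,0,0,0,-6.4,0],[-0.02,0,0.002,0,0,0],[-0.035,0,0.002,0,0,0],[-0.035,0,0.003,0,0,0],[-0.035,0,0.003,0,0,0],[-0.035,0,0.003,0,0,0],[-0.035,0,0.003,0,0,0],[-0.035,0,0.003,0,0,0],[-0.035,0,0.003,0,0,0],[-0.035,0,0,0,0,0],[-0.025,0,0,0,0,0]]
  ]
}}

```text
time: 10.03
ee_pos: [0.5737, -0.1683, 0.1615]
eef_rot: [-0.448, -0.546, 0.548, 0.448]
ft_force: [-0.4, 0.6, 1.2]
width: 0.0871
```

Call:
{"api": "arm_command", "payload": {
  "targets": [
    [[0,0,0,0,0,0],[0,0,0,0,0,0],[0,0,0,0,0,0],[0,0,0,0,0,0]]
  ]
}}

```text
time: 10.37
ee_pos: [0.5745, -0.1632, 0.1619]
eef_rot: [-0.446, -0.548, 0.548, 0.447]
ft_force: [0.1, 0.0, 0.0]
width: 0.087
```

```bash
python3 - <<'E'
from h import *
goto(.574,-.165,.038,.20)
s=vision.camera("side")["pixels"]
cv2.imwrite("pics/s9.png",cv2.resize(s[140:265,285:385],None,fx=6,fy=4.8,interpolation=cv2.INTER_CUBIC))
E
```

```text
t 10.37 pos [ 0.5745 -0.1632  0.1619] w 0.087 F [0.1 0.  0. ] ax [-0.201  0.98   0.001] [-0.001  0.001 -1.   ]
turn deg [-0.05  0.16  0.06]  shift tool axes now [ -1.8 123.9   0.7] mm; after turn [ -1.6 123.9   0.8] world [  -0.5   -1.8 -123.9]
```

View pics/s9.png

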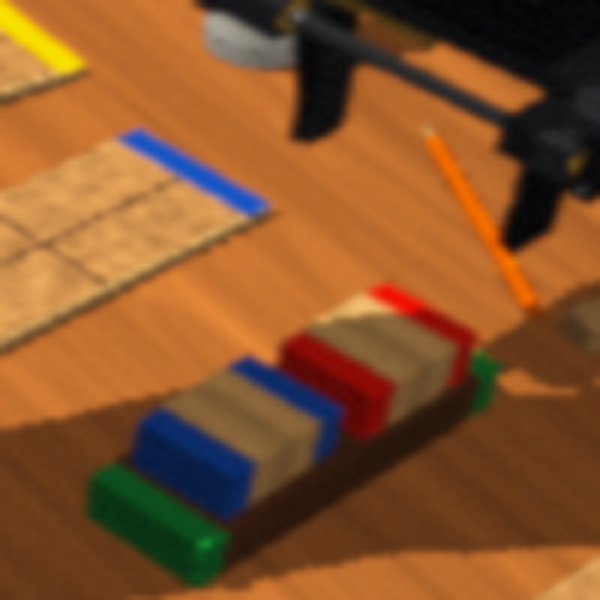

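The gripper is above the red blank (crop (385,360)), and the stack is undisturbed. Descend and grip.

Call:
{"api": "arm_command", "payload": {
  "targets": [
    [[-0.002,0.02,0.001,0,0,0],[0,0.02,0,0,0,0],[0,0.02,0,0,0,0],[0,0.02,0,0,0,0],[0,0.015,0,0,0,0],[0,0.012,0,0,0,0],[0,0.01,0,0,0,0],[0,0.007,0,0,0,0],[0,0,0,0,0,0],[0,0,0,0,0,0]]
  ]
}}

```text
time: 11.25
ee_pos: [0.5742, -0.1669, 0.0388]
eef_rot: [0.447, 0.548, -0.548, -0.447]
ft_force: [1.2, 0.2, 0.3]
width: 0.0872
```

Call:
{"api": "arm_command", "payload": {
  "targets": [
    [[0,0,0,0,0,0],[0,0,0,0,0,0],[0,0,0,0,0,0],[0,0,0,0,0,0],[0,0,0,0,0,0],[0,0,0,0,0,0],[0,0,0,0,0,0],[0,0,0,0,0,0],[0,0,0,0,0,0],[0,0,0,0,0,0]]
  ],
  "hand": 0.4
}}

```text
time: 12.08
ee_pos: [0.574, -0.1669, 0.0386]
eef_rot: [0.447, 0.548, -0.548, -0.447]
ft_force: [-0.7, 0.8, 1.8]
width: 0.0478
```

Width 47.8 mm, so the red blank is gripped. Lift.

Call:
{"api": "arm_command", "payload": {
  "targets": [
    [[0,-0.005,0,0,0,0],[0,-0.01,0,0,0,0],[0,-0.01,0,0,0,0],[0,-0.015,0,0,0,0],[0,-0.015,0,0,0,0],[0,-0.02,0,0,0,0],[0,-0.02,0,0,0,0],[0,-0.015,0,0,0,0],[0,-0.01,0,0,0,0],[0,0,0,0,0,0]]
  ],
  "grip_force": 20
}}

```text
time: 12.92
ee_pos: [0.5753, -0.1674, 0.1615]
eef_rot: [0.449, 0.548, -0.547, -0.446]
ft_force: [1.1, 0.0, -0.7]
width: 0.0479
```

```bash
python3 - <<'E'
from h import *
goto(.5708,.328,.16,.005)
s=vision.camera("side")["pixels"]
cv2.imwrite("pics/s10.png",cv2.resize(s[140:265,285:385],None,fx=6,fy=4.8,interpolation=cv2.INTER_CUBIC))
E
```

```text
t 12.92 pos [ 0.5753 -0.1674  0.1615] w 0.0479 F [ 1.1  0.  -0.7] ax [-0.199  0.98  -0.001] [ 0.004 -0.    -1.   ]
turn deg [ 0.24 11.22 -0.04]  shift tool axes now [486.4   1.3 -94.4] mm; after turn [495.4   1.5   2. ] world [ -4.5 495.4  -1.5]
```

View pics/s10.png

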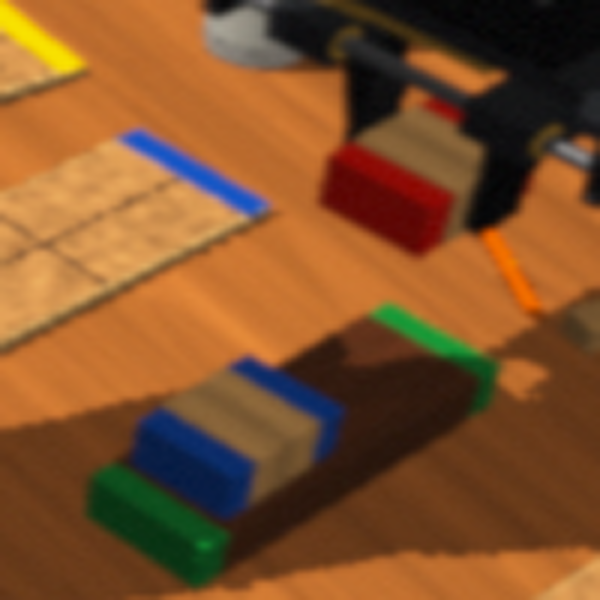

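Red is held level, and blue and green are still in place. Carrying to the red board.

Call:
{"api": "arm_command", "payload": {
  "targets": [
    [[0,0,0,0,5.6,0],[0.015,0,0,0,5.6,0],[0.03,0,0,0,0,0],[0.04,0,0,0,0,0],[0.04,0,0,0,0,0],[0.04,0,0,0,0,0],[0.04,0,0,0,0,0],[0.04,0,0,0,0,0],[0.04,0,0,0,0,0],[0.04,0,0,0,0,0],[0.04,0,0,0,0,0],[0.04,0,0,0,0,0]]
  ]
}}

```text
time: 13.97
ee_pos: [0.5694, 0.2398, 0.1574]
eef_rot: [-0.498, -0.501, 0.502, 0.499]
ft_force: [1.4, 0.4, 0.2]
width: 0.0478
```

Call:
{"api": "arm_command", "payload": {
  "targets": [
    [[0.04,0,0,0,0,0],[0.03,0,0,0,0,0],[0.02,0,0,0,0,0],[0,0,0,0,0,0],[0,0,0,0,0,0],[0,0,0,0,0,0],[0,0,0,0,0,0]]
  ]
}}

```text
time: 14.55
ee_pos: [0.5702, 0.3261, 0.1582]
eef_rot: [-0.499, -0.5, 0.501, 0.499]
ft_force: [0.2, -0.5, -1.4]
width: 0.0479
```

```bash
python3 - <<'E'
from h import *
goto(.5708,.328,.05,.005)
s=vision.camera("side")
im=s["pixels"]
cv2.imwrite("pics/s11.png",cv2.resize(im[40:160,180:300],None,fx=5,fy=5,interpolation=cv2.INTER_CUBIC))
st=readout.read_state(); q=st["ee_pos"]
for zb in (q[2]-.007,):
    for c in ((-.032,-.024,zb),(-.032,.024,zb),(-.032,-.024,zb+.032),(.032,-.024,zb),(.032,-.024,zb+.032),(-.032,.024,zb+.032)):
        print(c,((proj(s,np.array([q[0]+c[0],q[1]+c[1],c[2]]))-[180,40]+.5)*5).round(0))
E
```

```text
t 14.55 pos [0.5702 0.3261 0.1582] w 0.0479 F [ 0.2 -0.5 -1.4] ax [-0.003  1.    -0.001] [-0.    -0.001 -1.   ]
turn deg [-0.02 -0.1  -0.06]  shift tool axes now [  2.  108.2  -0.6] mm; after turn [  1.9 108.2  -0.6] world [   0.6    1.9 -108.2]
(-0.032, -0.024, np.float64(0.151419984047249)) [292. 241.]
(-0.032, 0.024, np.float64(0.151419984047249)) [251. 201.]
(-0.032, -0.024, np.float64(0.183419984047249)) [291. 190.]
(0.032, -0.024, np.float64(0.151419984047249)) [391. 211.]
(0.032, -0.024, np.float64(0.183419984047249)) [391. 161.]
(-0.032, 0.024, np.float64(0.183419984047249)) [249. 151.]
```

View pics/s11.png

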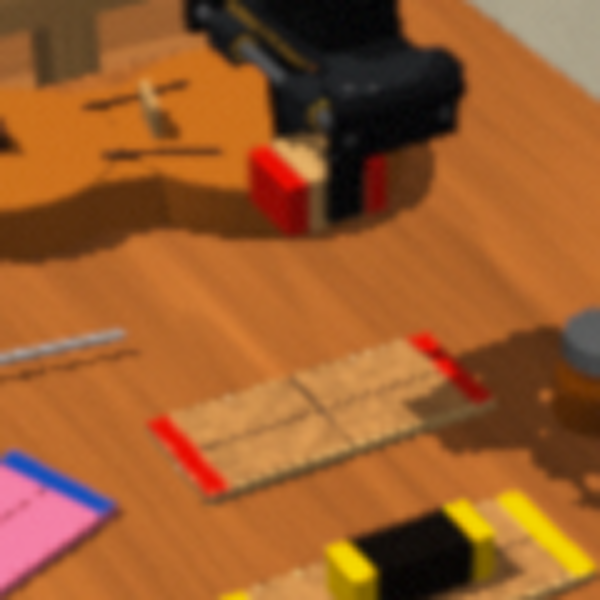

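The corners match the predicted projection within about 1 px of the image, so red is centred in the grip and its underside is about 7 mm below the TCP. Descend.

Call:
{"api": "arm_command", "payload": {
  "targets": [
    [[0.002,0.02,0,0,0,0],[0,0.025,0,0,0,0],[0,0.025,0,0,0,0],[0,0.02,0,0,0,0],[0,0.02,0,0,0,0],[0,0.012,0,0,0,0],[0,0.01,0,0,0,0],[0,0.005,0,0,0,0],[0,0,0,0,0,0],[0,0,0,0,0,0]]
  ]
}}

```text
time: 15.43
ee_pos: [0.5703, 0.3301, 0.0223]
eef_rot: [0.499, 0.502, -0.501, -0.499]
ft_force: [-0.3, -0.4, 0.4]
width: 0.0479
```

Call:
{"api": "arm_command", "payload": {
  "targets": [
    [[0,0.001,0,0,0,0],[0,0.001,0,0,0,0],[0,0.001,0,0,0,0],[0,0.001,0,0,0,0],[0,0,0,0,0,0],[0,0,0,0,0,0]]
  ]
}}

```text
time: 15.93
ee_pos: [0.5698, 0.33, 0.0175]
eef_rot: [0.499, 0.501, -0.501, -0.499]
ft_force: [-0.3, 0.0, -1.2]
width: 0.0482
```

Call:
{"api": "arm_command", "payload": {
  "targets": [
    [[-0.002,0,0,0,0,0],[0,0.001,0,0,0,0],[0,0.001,0,0,0,0],[0,0,0,0,0,0],[0,0,0,0,0,0]]
  ]
}}

```text
time: 16.35
ee_pos: [0.5698, 0.328, 0.0155]
eef_rot: [-0.499, -0.501, 0.501, 0.499]
ft_force: [-0.0, 0.3, -0.9]
width: 0.0481
```

Call:
{"api": "arm_command", "payload": {
  "targets": [
    [[0,0.001,0,0,0,0],[0,0,0,0,0,0],[0,0,0,0,0,0]]
  ]
}}

```text
time: 16.6
ee_pos: [0.57, 0.3281, 0.0146]
eef_rot: [0.499, 0.501, -0.501, -0.499]
ft_force: [1.1, -0.2, -0.8]
width: 0.0477
```

```bash
python3 - <<'E'
from h import *
goto(.5708,.328,.05,.005)
im=vision.camera("side")["pixels"]
cv2.imwrite("pics/s12.png",cv2.resize(im[80:150,200:290],None,fx=8,fy=8,interpolation=cv2.INTER_CUBIC))
E
```

```text
t 16.6 pos [0.57   0.3281 0.0146] w 0.0477 F [ 1.1 -0.2 -0.8] ax [-0.006  1.     0.   ] [ 0.  0. -1.]
turn deg [0.01 0.03 0.01]  shift tool axes now [ -0.1 -35.4  -0.8] mm; after turn [ -0.1 -35.4  -0.8] world [ 0.8 -0.1 35.4]
```

View pics/s12.png

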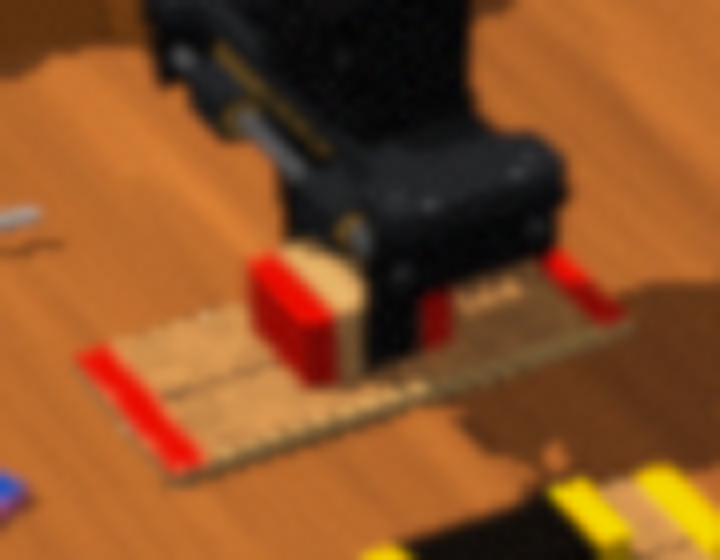

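Red is within a millimetre or so of the cork and sits centred on the board. Continue to contact.

Call:
{"api": "arm_command", "payload": {
  "targets": [
    [[0,0.001,0,0,0,0],[0,0,0,0,0,0],[0,0,0,0,0,0]]
  ]
}}

```text
time: 16.9
ee_pos: [0.5699, 0.3281, 0.0146]
eef_rot: [0.499, 0.501, -0.501, -0.499]
ft_force: [-3.7, -2.4, 9.5]
width: 0.048
```

Contact at 9.5 N. Release and back off.

Call:
{"api": "arm_command", "payload": {
  "targets": [
    [[0,0,0,0,0,0],[0,0,0,0,0,0],[0,0,0,0,0,0],[0,0,0,0,0,0],[0,-0.005,0,0,0,0],[0,-0.01,0,0,0,0],[0,-0.02,0,0,0,0],[0,-0.03,0,0,0,0],[0,-0.03,0,0,0,0],[0,-0.03,0,0,0,0],[0,-0.02,0,0,0,0],[0,0,0,0,0,0]]
  ],
  "hand": 1
}}

```text
time: 17.9
ee_pos: [0.5722, 0.329, 0.1651]
eef_rot: [0.499, 0.504, -0.498, -0.498]
ft_force: [-0.1, 0.9, -0.4]
width: 0.0872
```

```bash
python3 - <<'E'
from h import *
goto(.498,-.177,.16,.20)
s=vision.camera("side");im=s["pixels"];cv2.imwrite("pics/s13.png",im)
t=vision.camera("top");cv2.imwrite("pics/t13.png",t["pixels"])
b=blobs(im,"red",(215,85,268,140),4,vmin=100); 
for x in b: print(x,onz(s,x[0],.040).round(4))
cv2.imwrite("pics/s13z.png",cv2.resize(im[90:265,205:385],None,fx=4.4,fy=3.4,interpolation=cv2.INTER_CUBIC))
cv2.imwrite("pics/t13z.png",cv2.resize(t["pixels"][125:200,285:335],None,fx=8,fy=8,interpolation=cv2.INTER_CUBIC))
E
```

```text
t 17.9 pos [0.5722 0.329  0.1651] w 0.0872 F [-0.1  0.9 -0.4] ax [-0.005  1.     0.005] [ 0.007  0.005 -1.   ]
turn deg [  0.43 -11.16   0.25]  shift tool axes now [-505.7    2.    76.8] mm; after turn [-481.2    5.1  173.3] world [ -74.2 -506.    -5.1]
(array([252.14, 114.23]), np.int32(69), [246, 107, 11, 17]) [0.5891 0.3104 0.04  ]
(array([265.08, 108.96]), np.int32(26), [262, 106, 6, 8]) [0.6375 0.3151 0.04  ]
(array([236.08, 119.55]), np.int32(119), [231, 112, 11, 16]) [0.5339 0.3101 0.04  ]
(array([219.23, 132.88]), np.int32(65), [215, 125, 11, 14]) [0.4608 0.2765 0.04  ]
```

View pics/s13z.png

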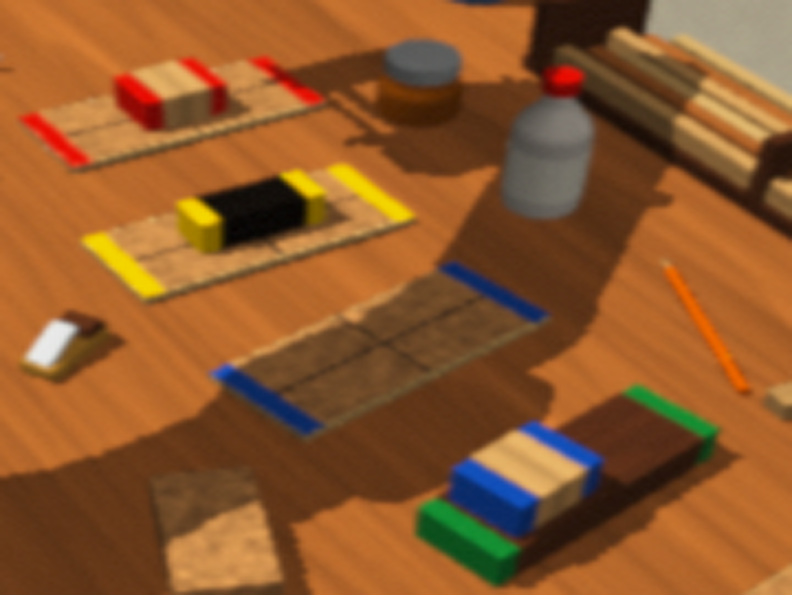

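View pics/t13z.png

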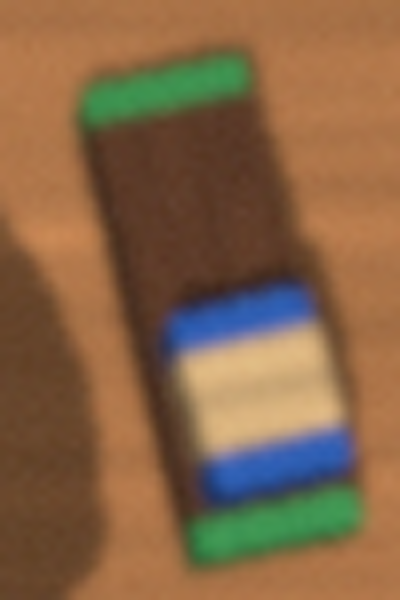

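Red lies flat near the middle of its board, the bottle is standing, and blue and green are undisturbed. Refine blue and green now that they're lit.

```bash
python3 - <<'E'
from h import *
t=vision.camera("top");s=vision.camera("side");S=s["pixels"];T=t["pixels"]
hv=cv2.cvtColor(S,cv2.COLOR_BGR2HSV)
for k,zb,bx in (("blue",.064,(300,205,345,250)),("green",.032,(295,205,372,268)),("red",.040,(225,95,262,135))):
    for vm in (150,180,210):
        b=blobs(S,k,bx,5,vmin=vm,smin=100); print(k,vm,[(x[0],x[1],onz(s,x[0],zb)[:2].round(4)) for x in b])
for k,zb in (("blue",.064),("green",.032)):
    for vm in (120,150,180):
        b=blobs(T,k,ST,5,vmin=vm,smin=100); print("T",k,vm,[(x[0],x[1],onz(t,x[0],zb)[:2].round(4)) for x in b])
E
```

```text
blue 150 [(array([332.32, 220.49]), np.int32(69), array([ 0.521 , -0.1736])), (array([317.23, 231.91]), np.int32(87), array([ 0.471 , -0.1841]))]
blue 180 [(array([331.83, 220.28]), np.int32(36), array([ 0.5204, -0.1725])), (array([317.45, 232.  ]), np.int32(51), array([ 0.4713, -0.1846]))]
blue 210 []
green 150 []
green 180 []
green 210 []
red 150 [(array([250.65, 110.78]), np.int32(40), array([0.5942, 0.3284])), (array([234.96, 117.34]), np.int32(70), array([0.5364, 0.3217]))]
red 180 [(array([250.45, 110.55]), np.int32(38), array([0.5943, 0.3297])), (array([235.55, 115.82]), np.int32(44), array([0.5416, 0.3277]))]
red 210 [(array([250.38, 110.43]), np.int32(37), array([0.5944, 0.3304])), (array([235.8 , 115.63]), np.int32(35), array([0.5428, 0.3282]))]
T blue 120 [(array([314.33, 164.08]), np.int32(73), array([ 0.5216, -0.1711])), (array([319.42, 182.76]), np.int32(83), array([ 0.4693, -0.1821]))]
T blue 150 [(array([314.5, 164.5]), np.int32(54), array([ 0.5204, -0.1715])), (array([319.62, 182.25]), np.int32(63), array([ 0.4707, -0.1827]))]
T blue 180 [(array([316.75, 164.12]), np.int32(8), array([ 0.5213, -0.1777])), (array([323.2, 181.2]), np.int32(5), array([ 0.4734, -0.1925]))]
T green 120 [(array([305.01, 135.74]), np.int32(72), array([ 0.6136, -0.1543])), (array([319.1 , 190.17]), np.int32(94), array([ 0.4547, -0.1858]))]
T green 150 [(array([313. , 191.6]), np.int32(5), array([ 0.4511, -0.1686])), (array([318.17, 190.33]), np.int32(6), array([ 0.4543, -0.1832]))]
T green 180 []
```

Blue centre is (0.496,-0.178), cap spacing 51 mm against an expected 50. Green centre is (0.534,-0.170) with yaw 0.196 and spacing 162, as expected. Red rests at (0.569,0.329), about 2.5 mm off the board centre.

Call:
{"api": "arm_command", "payload": {
  "targets": [
    [[0,0,0,0,-5.8,0],[-0.01,0,0.005,0,-5.8,0],[-0.025,0,0.01,0,0,0],[-0.035,0,0.014,0,0,0],[-0.035,0,0.014,0,0,0],[-0.035,0,0.014,0,0,0],[-0.035,0,0.014,0,0,0],[-0.035,0,0.014,0,0,0],[-0.035,0,0.014,0,0,0],[-0.035,0,0.014,0,0,0],[-0.035,0,0.014,0,0,0],[-0.035,0,0.014,0,0,0]]
  ]
}}

```text
time: 19.1
ee_pos: [0.5017, -0.0449, 0.1576]
eef_rot: [-0.445, -0.549, 0.55, 0.446]
ft_force: [1.6, 0.2, -0.2]
width: 0.0869
```

Call:
{"api": "arm_command", "payload": {
  "targets": [
    [[-0.035,0,0.012,0,0,0],[-0.035,0,0.01,0,0,0],[-0.03,0,0.005,0,0,0],[-0.02,0,0,0,0,0],[-0.01,0,0,0,0,0],[0,0,0,0,0,0],[0,0,0,0,0,0],[0,0,0,0,0,0]]
  ]
}}

```text
time: 19.77
ee_pos: [0.5035, -0.1742, 0.158]
eef_rot: [-0.444, -0.55, 0.55, 0.445]
ft_force: [-0.4, -0.3, -0.4]
width: 0.087
```

```bash
python3 - <<'E'
from h import *
goto(.496,-.177,.038,.205)
E
```

```text
t 19.77 pos [ 0.5035 -0.1742  0.158 ] w 0.087 F [-0.4 -0.3 -0.4] ax [-0.208  0.978  0.001] [-0.001  0.001 -1.   ]
turn deg [-0.05  0.28  0.05]  shift tool axes now [ -1.3 120.    7.8] mm; after turn [ -1.3 120.    7.9] world [  -7.5   -2.8 -120. ]
```

Call:
{"api": "arm_command", "payload": {
  "targets": [
    [[-0.001,0.01,0.004,0,0.3,0],[0,0.02,0.004,0,0,0],[0,0.02,0,0,0,0],[0,0.02,0,0,0,0],[0,0.02,0,0,0,0],[0,0.015,0,0,0,0],[0,0.01,0,0,0,0],[0,0.005,0,0,0,0],[0,0,0,0,0,0],[0,0,0,0,0,0]]
  ]
}}

```text
time: 20.6
ee_pos: [0.4961, -0.1785, 0.0389]
eef_rot: [0.447, 0.548, -0.548, -0.447]
ft_force: [0.4, -0.6, 0.3]
width: 0.0873
```

Call:
{"api": "arm_command", "payload": {
  "targets": [
    [[0,0,0,0,0,0],[0,0,0,0,0,0],[0,0,0,0,0,0],[0,0,0,0,0,0],[0,0,0,0,0,0],[0,0,0,0,0,0],[0,0,0,0,0,0],[0,0,0,0,0,0],[0,0,0,0,0,0],[0,0,0,0,0,0]]
  ],
  "hand": 0.4
}}

```text
time: 21.43
ee_pos: [0.4959, -0.1786, 0.0386]
eef_rot: [0.447, 0.548, -0.548, -0.447]
ft_force: [-1.5, -0.0, 1.4]
width: 0.0477
```

Call:
{"api": "arm_command", "payload": {
  "targets": [
    [[0,-0.005,0,0,0,0],[0,-0.01,0,0,0,0],[0,-0.01,0,0,0,0],[0,-0.015,0,0,0,0],[0,-0.015,0,0,0,0],[0,-0.02,0,0,0,0],[0,-0.02,0,0,0,0],[0,-0.01,0,0,0,0],[0,0,0,0,0,0],[0,0,0,0,0,0]]
  ]
}}

```text
time: 22.27
ee_pos: [0.4961, -0.1785, 0.1437]
eef_rot: [0.447, 0.548, -0.548, -0.447]
ft_force: [-0.5, 0.2, -0.8]
width: 0.0479
```

```bash
python3 - <<'E'
from h import *
goto(.530,.0005,.14,.168)
s=vision.camera("side")["pixels"]
cv2.imwrite("pics/s14.png",cv2.resize(s[140:265,265:385],None,fx=5,fy=4.8,interpolation=cv2.INTER_CUBIC))
E
```

```text
t 22.27 pos [ 0.4961 -0.1785  0.1437] w 0.0479 F [-0.5  0.2 -0.8] ax [-0.201  0.98   0.   ] [ 0.001  0.    -1.   ]
turn deg [0.07 2.   0.01]  shift tool axes now [168.5   3.9 -69.3] mm; after turn [170.8   3.7 -63.4] world [ 33.9 179.   -3.7]
```

View pics/s14.png

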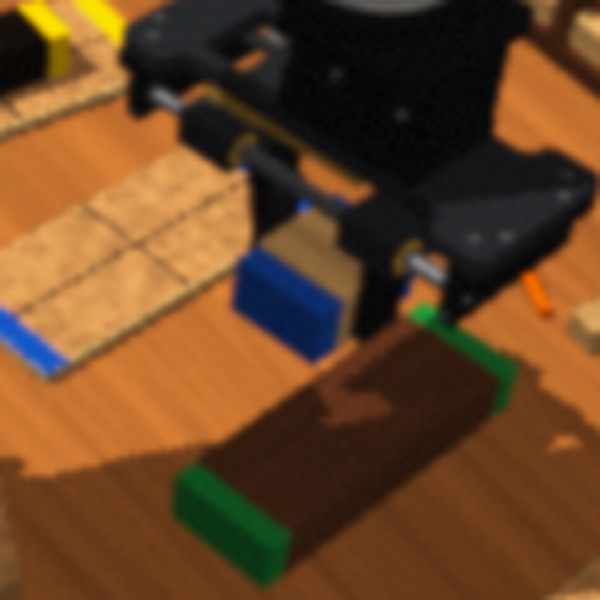

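Blue is held level and green is alone and in place. Carrying to the cork blue board.

Call:
{"api": "arm_command", "payload": {
  "targets": [
    [[0.01,0,-0.005,0,2,0],[0.02,0,-0.008,0,0,0],[0.03,0,-0.01,0,0,0],[0.03,0,-0.01,0,0,0],[0.03,0,-0.01,0,0,0],[0.025,0,-0.01,0,0,0],[0.015,0,-0.007,0,0,0],[0.011,0,-0.004,0,0,0],[0,0,0,0,0,0],[0,0,0,0,0,0],[0,0,0,0,0,0]]
  ]
}}

```text
time: 23.23
ee_pos: [0.5296, -0.001, 0.1431]
eef_rot: [-0.457, -0.539, 0.54, 0.457]
ft_force: [-0.4, -0.5, -0.7]
width: 0.0477
```

```bash
python3 - <<'E'
from h import *
goto(.530,.0005,.020,.168)
s=vision.camera("side")
im=s["pixels"]
cv2.imwrite("pics/s15.png",cv2.resize(im[110:220,240:350],None,fx=5,fy=5,interpolation=cv2.INTER_CUBIC))
q=readout.read_state()["ee_pos"];zb=q[2]-.007
c_,s_=np.cos(.168),np.sin(.168)
for a,b,c in ((-.032,-.024,zb),(-.032,.024,zb),(-.032,-.024,zb+.032),(-.032,.024,zb+.032),(.032,-.024,zb)):
    print(((proj(s,np.array([q[0]+a*c_-b*s_,q[1]+a*s_+b*c_,c]))-[240,110]+.5)*5).round(0))
E
```

```text
t 23.23 pos [ 0.5296 -0.001   0.1431] w 0.0477 F [-0.4 -0.5 -0.7] ax [-0.165  0.986 -0.001] [-0.001 -0.001 -1.   ]
turn deg [-0.05 -0.12 -0.03]  shift tool axes now [  1.5 123.1  -0.7] mm; after turn [  1.4 123.1  -0.6] world [   0.4    1.5 -123.1]
[265. 269.]
[197. 219.]
[270. 216.]
[200. 166.]
[362. 214.]
```

View pics/s15.png

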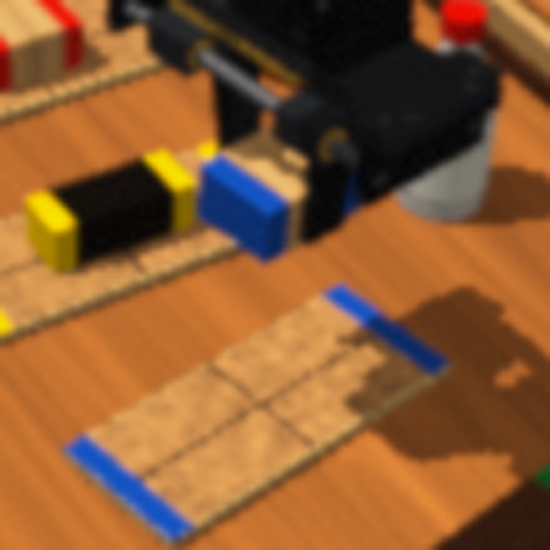

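Blue's near end matches the prediction at crop (200,166)-(268,262), so it's centred in the grip. Descend.

Call:
{"api": "arm_command", "payload": {
  "targets": [
    [[0.001,0.02,-0.001,0,0,0],[0,0.02,0,0,0,0],[0,0.025,0,0,0,0],[0,0.02,0,0,0,0],[0,0.015,0,0,0,0],[0,0.012,0,0,0,0],[0,0.008,0,0,0,0],[0,0.003,0,0,0,0],[0,0,0,0,0,0],[0,0,0,0,0,0]]
  ]
}}

```text
time: 24.12
ee_pos: [0.5313, 0.0018, 0.0212]
eef_rot: [0.457, 0.54, -0.54, -0.456]
ft_force: [-0.5, 0.5, -1.0]
width: 0.048
```

Call:
{"api": "arm_command", "payload": {
  "targets": [
    [[0,0.001,0,0,0,0],[0,0.001,0,0,0,0],[0,0.001,0,0,0,0],[0,0,0,0,0,0],[0,0,0,0,0,0]]
  ]
}}

```text
time: 24.53
ee_pos: [0.5309, 0.002, 0.0176]
eef_rot: [0.456, 0.54, -0.54, -0.456]
ft_force: [-0.3, -0.7, -0.8]
width: 0.0477
```

Call:
{"api": "arm_command", "payload": {
  "targets": [
    [[-0.001,0.001,0,0,0,0],[0,0.001,0,0,0,0],[0,0,0,0,0,0],[0,0,0,0,0,0]]
  ]
}}

```text
time: 24.87
ee_pos: [0.531, 0.0009, 0.0154]
eef_rot: [-0.456, -0.54, 0.54, 0.456]
ft_force: [-0.6, 0.5, -1.6]
width: 0.0481
```

Call:
{"api": "arm_command", "payload": {
  "targets": [
    [[0,0.001,0,0,0,0],[0,0,0,0,0,0],[0,0,0,0,0,0]]
  ]
}}

```text
time: 25.12
ee_pos: [0.5311, 0.0009, 0.0146]
eef_rot: [0.456, 0.54, -0.54, -0.456]
ft_force: [0.4, 0.2, -0.8]
width: 0.0483
```

Call:
{"api": "arm_command", "payload": {
  "targets": [
    [[0,0.001,0,0,0,0],[0,0,0,0,0,0],[0,0,0,0,0,0]]
  ]
}}

```text
time: 25.37
ee_pos: [0.5312, 0.0009, 0.0145]
eef_rot: [0.456, 0.54, -0.54, -0.456]
ft_force: [-5.4, 0.5, 14.6]
width: 0.0478
```

Contact at 14.6 N, at the same height as red. Release and retreat upward.

Call:
{"api": "arm_command", "payload": {
  "targets": [
    [[0,0,0,0,0,0],[0,0,0,0,0,0],[0,0,0,0,0,0],[0,0,0,0,0,0],[0,-0.005,0,0,0,0],[0,-0.01,0,0,0,0],[0,-0.02,0,0,0,0],[0,-0.03,0,0,0,0],[0,-0.03,0,0,0,0],[0,-0.02,0,0,0,0],[0,0,0,0,0,0],[0,0,0,0,0,0]]
  ],
  "hand": 1
}}

```text
time: 26.37
ee_pos: [0.5319, 0.001, 0.1303]
eef_rot: [0.457, 0.541, -0.539, -0.456]
ft_force: [-0.6, 1.0, -0.2]
width: 0.087
```

Call:
{"api": "arm_command", "payload": {
  "targets": [
    [[-0.02,0,0,0,0,0],[-0.03,0,0,0,0,0],[-0.03,0,0,0,0,0],[-0.03,0,0,0,0,0],[-0.03,0,0,0,0,0],[-0.02,0,0,0,0,0],[-0.01,0,0,0,0,0],[0,0,0,0,0,0],[0,0,0,0,0,0],[0,0,0,0,0,0]]
  ]
}}

```text
time: 27.2
ee_pos: [0.5594, -0.1647, 0.1281]
eef_rot: [0.455, 0.541, -0.54, -0.456]
ft_force: [0.2, -0.2, -1.5]
width: 0.0871
```

```bash
python3 - <<'E'
from h import *
goto(.534,-.170,.008,.197)
s=vision.camera("side");S=s["pixels"];t=vision.camera("top");T=t["pixels"]
cv2.imwrite("pics/s16.png",cv2.resize(S[90:265,205:385],None,fx=4.4,fy=3.4,interpolation=cv2.INTER_CUBIC))
for vm in (150,190): print([(x[0],x[1],onz(s,x[0],.04)[:2].round(4)) for x in blobs(S,"blue",(268,170,312,212),5,vmin=vm)])
print([(x[0],x[1],x[2],onz(t,x[0],.04)[:2].round(4)) for x in blobs(T,"blue",(226,125,280,210),5)])
E
```

```text
t 27.2 pos [ 0.5594 -0.1647  0.1281] w 0.0871 F [ 0.2 -0.2 -1.5] ax [-0.169  0.986  0.001] [-0.001  0.001 -1.   ]
turn deg [-0.03 -1.57  0.07]  shift tool axes now [ -1.1 120.1  25.8] mm; after turn [ -0.2 120.1  25.9] world [ -25.4   -5.3 -120.1]
[(array([309.89, 170.78]), np.int32(9), array([0.5923, 0.0129])), (array([300.31, 177.14]), np.int32(35), array([0.5566, 0.0049])), (array([285.58, 186.24]), np.int32(59), array([ 0.505 , -0.0047])), (array([269.33, 209.67]), np.int32(15), array([ 0.4268, -0.0536]))]
[(array([309.71, 170.71]), np.int32(7), array([0.5921, 0.0133])), (array([300.04, 177.07]), np.int32(28), array([0.5561, 0.0055])), (array([285.69, 185.74]), np.int32(35), array([ 0.5062, -0.0033])), (array([269.42, 210.08]), np.int32(12), array([ 0.4263, -0.0549]))]
[(array([245.81, 137.49]), np.int32(70), [233, 134, 26, 7], array([0.6101, 0.0148])), (array([249.31, 155.57]), np.int32(35), [243, 154, 14, 5], array([0.5568, 0.006 ])), (array([253.08, 173.89]), np.int32(66), [246, 171, 15, 7], array([ 0.5038, -0.0034])), (array([257.93, 198.67]), np.int32(83), [245, 195, 27, 8], array([ 0.4336, -0.0151]))]
```

View pics/s16.png

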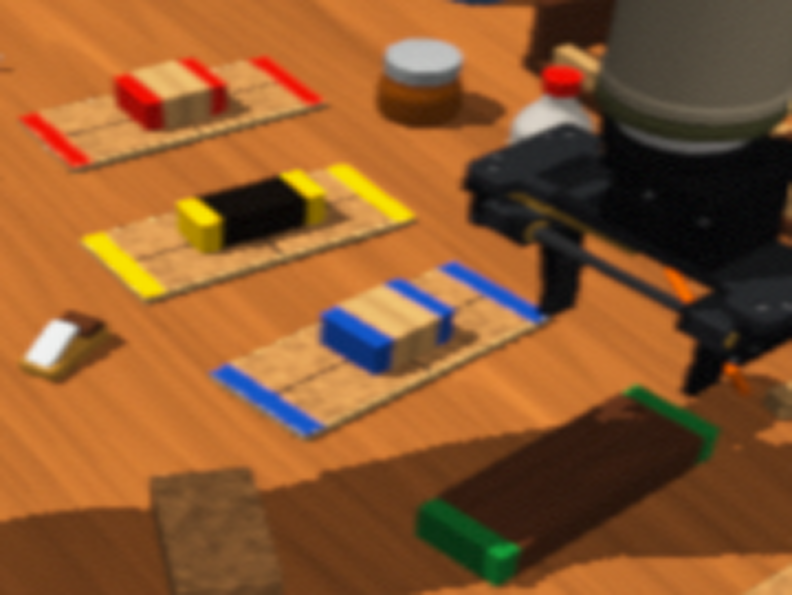

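Blue is on its board at about (0.531,0.001), roughly 1 mm off centre. Red and yellow haven't moved and green is where it was. Next, pick up green.

Call:
{"api": "arm_command", "payload": {
  "targets": [
    [[0,0.005,0.013,0,-1.6,0],[0,0.015,0.013,0,0,0],[0,0.02,0,0,0,0],[0,0.02,0,0,0,0],[0,0.02,0,0,0,0],[0,0.015,0,0,0,0],[0,0.01,0,0,0,0],[0,0.008,0,0,0,0],[0,0.004,0,0,0,0],[0,0,0,0,0,0],[0,0,0,0,0,0]]
  ]
}}

```text
time: 28.22
ee_pos: [0.5342, -0.1714, 0.012]
eef_rot: [0.449, 0.547, -0.546, -0.449]
ft_force: [0.0, -0.5, 0.3]
width: 0.0874
```

```bash
python3 - <<'E'
from h import *
goto(.534,-.170,.010,.197)
s=vision.camera("side");S=s["pixels"]
cv2.imwrite("pics/s17.png",cv2.resize(S[165:265,285:385],None,fx=6,fy=6,interpolation=cv2.INTER_CUBIC))
E
```

```text
t 28.22 pos [ 0.5342 -0.1714  0.012 ] w 0.0874 F [ 0.  -0.5  0.3] ax [-0.195  0.981 -0.   ] [ 0.001 -0.    -1.   ]
turn deg [ 0.04 -0.07 -0.01]  shift tool axes now [ 1.4  2.  -0. ] mm; after turn [ 1.4  2.  -0. ] world [-0.2  1.4 -2. ]
```

View pics/s17.png

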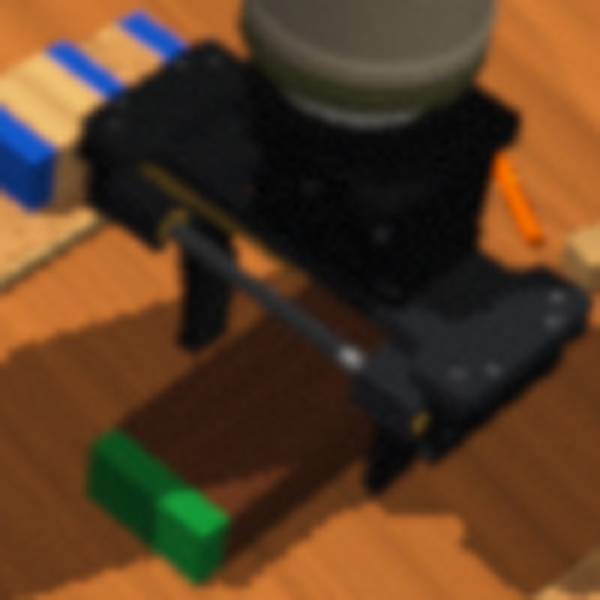

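The fingers are on either side of green and clear of the bench. Grip.

Call:
{"api": "arm_command", "payload": {
  "targets": [
    [[0,0,0,0,0,0],[0,0,0,0,0,0],[0,0,0,0,0,0],[0,0,0,0,0,0],[0,0,0,0,0,0],[0,0,0,0,0,0],[0,0,0,0,0,0],[0,0,0,0,0,0]]
  ],
  "hand": 0.55,
  "grip_force": 40
}}

```text
time: 28.93
ee_pos: [0.5339, -0.1714, 0.0116]
eef_rot: [0.449, 0.547, -0.546, -0.449]
ft_force: [-0.3, 0.4, 2.5]
width: 0.0595
```

Call:
{"api": "arm_command", "payload": {
  "targets": [
    [[0,-0.005,0,0,0,0],[0,-0.01,0,0,0,0],[0,-0.01,0,0,0,0],[0,-0.01,0,0,0,0],[0,-0.015,0,0,0,0],[0,-0.015,0,0,0,0],[0,-0.01,0,0,0,0],[0,-0.005,0,0,0,0],[0,0,0,0,0,0],[0,0,0,0,0,0]]
  ]
}}

```text
time: 29.77
ee_pos: [0.5338, -0.1712, 0.0914]
eef_rot: [0.449, 0.547, -0.546, -0.449]
ft_force: [-0.6, 1.0, -1.8]
width: 0.0599
```

```bash
python3 - <<'E'
from h import *
goto(.5222,-.338,.09,.165)
s=vision.camera("side");S=s["pixels"]
cv2.imwrite("pics/s18.png",cv2.resize(S[140:265,285:385],None,fx=6,fy=4.8,interpolation=cv2.INTER_CUBIC))
E
```

```text
t 29.77 pos [ 0.5338 -0.1712  0.0914] w 0.0599 F [-0.6  1.  -1.8] ax [-0.195  0.981  0.   ] [ 0.  0. -1.]
turn deg [0.01 1.77 0.02]  shift tool axes now [-161.3    1.4   43.8] mm; after turn [-162.6    1.4   38.8] world [ -11.6 -166.8   -1.4]
```

View pics/s18.png

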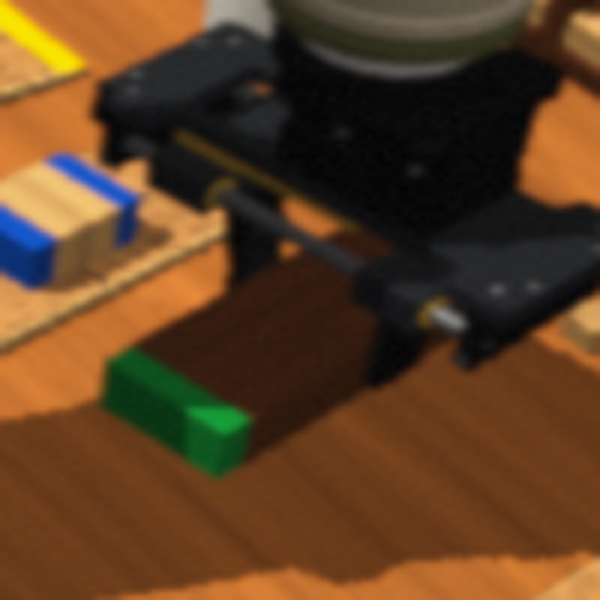

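Green is lifted level, width 59.9 mm. Move it over the green board.

Call:
{"api": "arm_command", "payload": {
  "targets": [
    [[-0.01,0,0.002,0,1.8,0],[-0.015,0,0.004,0,0,0],[-0.025,0,0.006,0,0,0],[-0.025,0,0.006,0,0,0],[-0.025,0,0.006,0,0,0],[-0.025,0,0.006,0,0,0],[-0.02,0,0.005,0,0,0],[-0.012,0,0.003,0,0,0],[-0.006,0,0.001,0,0,0],[0,0,0,0,0,0],[0,0,0,0,0,0],[0,0,0,0,0,0]]
  ]
}}

```text
time: 30.82
ee_pos: [0.5229, -0.337, 0.0912]
eef_rot: [0.457, 0.54, -0.539, -0.457]
ft_force: [0.8, -0.6, -1.9]
width: 0.06
```

```bash
python3 - <<'E'
from h import *
goto(.5222,-.338,.022,.165)
s=vision.camera("side");S=s["pixels"];t=vision.camera("top");T=t["pixels"]
cv2.imwrite("pics/s19.png",cv2.resize(S[190:340,310:450],None,fx=5,fy=3.9,interpolation=cv2.INTER_CUBIC))
cv2.imwrite("pics/t19.png",cv2.resize(T[110:230,310:430],None,fx=5,fy=4.9,interpolation=cv2.INTER_CUBIC))
q=readout.read_state()["ee_pos"];zb=q[2]-.010
c_,s_=np.cos(.165),np.sin(.165)
for a,b,c in ((-.088,-.03,zb),(-.088,.03,zb),(-.088,-.03,zb+.032),(-.088,.03,zb+.032),(.088,-.03,zb),(.088,-.03,zb+.032)):
    X=np.array([q[0]+a*c_-b*s_,q[1]+a*s_+b*c_,c])
    print(((proj(s,X)-[310,190]+.5)*[5,3.9]).round(0),((proj(t,X)-[310,110]+.5)*[5,4.9]).round(0))
E
```

```text
t 30.82 pos [ 0.5229 -0.337   0.0912] w 0.06 F [ 0.8 -0.6 -1.9] ax [-0.165  0.986  0.001] [-0.     0.001 -1.   ]
turn deg [0.01 0.05 0.07]  shift tool axes now [-1.  69.2  0.9] mm; after turn [-0.9 69.2  0.9] world [ -0.7  -1.  -69.2]
[282. 431.] [435. 395.]
[165. 352.] [325. 416.]
[297. 393.] [458. 384.]
[177. 314.] [344. 405.]
[557. 248.] [353.  89.]
[577. 210.] [372.  69.]
```

View pics/s19.png

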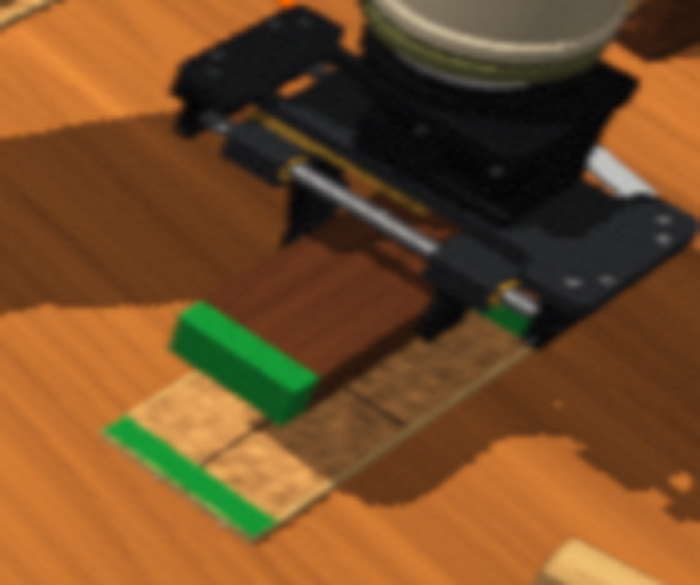

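View pics/t19.png

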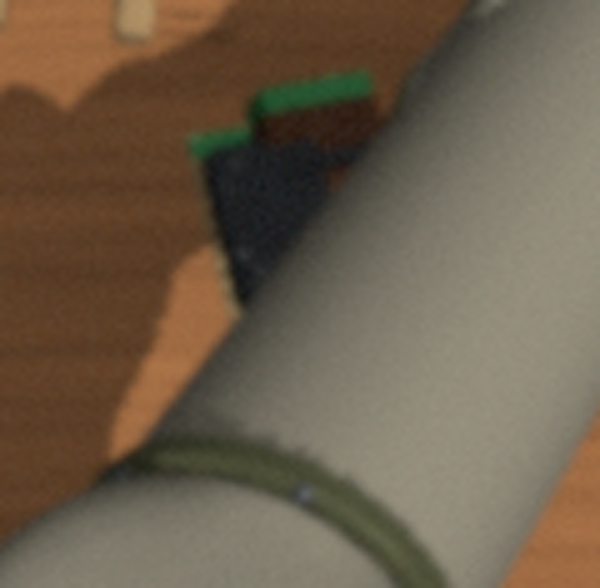

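The near end is at crop (190,303)-(283,422) against predicted (177,314)-(282,431), and the far corner agrees within about 1 px in the top view. Green is centred within a few mm. Descend.

Call:
{"api": "arm_command", "payload": {
  "targets": [
    [[-0.001,0.01,0.001,0,0,0],[0,0.015,0,0,0,0],[0,0.015,0,0,0,0],[0,0.012,0,0,0,0],[0,0.008,0,0,0,0],[0,0.005,0,0,0,0],[0,0.002,0,0,0,0],[0,0.001,0,0,0,0],[0,0,0,0,0,0],[0,0,0,0,0,0]]
  ]
}}

```text
time: 31.75
ee_pos: [0.5219, -0.34, 0.0241]
eef_rot: [0.458, 0.539, -0.539, -0.457]
ft_force: [-0.4, -0.1, -1.5]
width: 0.0599
```

```bash
python3 - <<'E'
from h import *
goto(.5222,-.338,.020,.165)
s=vision.camera("side");S=s["pixels"]
cv2.imwrite("pics/s20.png",cv2.resize(S[220:340,320:440],None,fx=5,fy=4.9,interpolation=cv2.INTER_CUBIC))
E
```

```text
t 31.75 pos [ 0.5219 -0.34    0.0241] w 0.0599 F [-0.4 -0.1 -1.5] ax [-0.163  0.987 -0.001] [ 0.001 -0.    -1.   ]
turn deg [ 0.05 -0.05 -0.03]  shift tool axes now [ 1.9  4.1 -0.7] mm; after turn [ 1.9  4.1 -0.7] world [ 0.3  2.  -4.1]
```

View pics/s20.png

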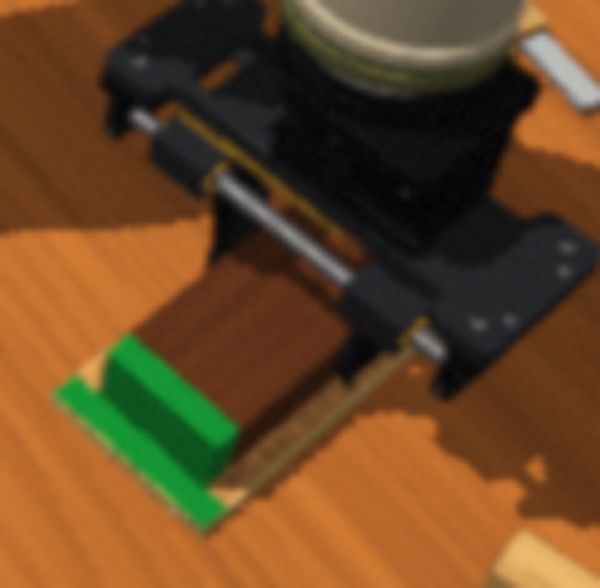

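Green hangs about 6 mm above its board, lined up with it, with the near cap at crop (170,410). Lower it gently.

Call:
{"api": "arm_command", "payload": {
  "targets": [
    [[0.001,0.001,0,0,0,0],[0,0.001,0,0,0,0],[0,0.001,0,0,0,0],[0,0,0,0,0,0],[0,0,0,0,0,0]]
  ]
}}

```text
time: 32.22
ee_pos: [0.5213, -0.3387, 0.0204]
eef_rot: [0.457, 0.539, -0.539, -0.457]
ft_force: [1.1, -0.2, -1.6]
width: 0.0594
```

Call:
{"api": "arm_command", "payload": {
  "targets": [
    [[0,0.001,0,0,0,0],[0,0,0,0,0,0],[0,0,0,0,0,0]]
  ]
}}

```text
time: 32.47
ee_pos: [0.5214, -0.3389, 0.0197]
eef_rot: [0.457, 0.539, -0.539, -0.457]
ft_force: [-1.2, 0.5, 0.9]
width: 0.0597
```

Call:
{"api": "arm_command", "payload": {
  "targets": [
    [[0,0.001,0,0,0,0],[0,0,0,0,0,0],[0,0,0,0,0,0]]
  ]
}}

```text
time: 32.72
ee_pos: [0.5215, -0.3388, 0.0197]
eef_rot: [0.457, 0.54, -0.539, -0.457]
ft_force: [-4.7, 4.4, 12.8]
width: 0.0597
```

Contact at 12.8 N. Release, go up and move clear.

Call:
{"api": "arm_command", "payload": {
  "targets": [
    [[0,0,0,0,0,0],[0,0,0,0,0,0],[0,0,0,0,0,0],[0,0,0,0,0,0],[0,-0.005,0,0,0,0],[0,-0.01,0,0,0,0],[0,-0.02,0,0,0,0],[0,-0.03,0,0,0,0],[0,-0.03,0,0,0,0],[0,-0.03,0,0,0,0],[0,-0.02,0,0,0,0],[0,0,0,0,0,0]]
  ],
  "hand": 1
}}

```text
time: 33.72
ee_pos: [0.5231, -0.3405, 0.1694]
eef_rot: [0.46, 0.54, -0.538, -0.455]
ft_force: [0.2, -0.9, 0.3]
width: 0.0871
```

Call:
{"api": "arm_command", "payload": {
  "targets": [
    [[0.02,0,0,0,0,0],[0.03,0,0,0,0,0],[0.03,0,0,0,0,0],[0.03,0,0,0,0,0],[0.03,0,0,0,0,0],[0.03,0,0,0,0,0],[0.02,0,0,0,0,0],[0.01,0,0,0,0,0],[0,0,0,0,0,0],[0,0,0,0,0,0],[0,0,0,0,0,0]]
  ]
}}

```text
time: 34.63
ee_pos: [0.4886, -0.1426, 0.1637]
eef_rot: [-0.458, -0.539, 0.539, 0.457]
ft_force: [-0.6, 0.4, -0.2]
width: 0.087
```

```bash
python3 - <<'E'
from h import *
s=vision.camera("side");S=s["pixels"];t=vision.camera("top");T=t["pixels"]
cv2.imwrite("pics/s21.png",S);cv2.imwrite("pics/t21.png",T)
for k,b in TB.items():
    for x in blobs(T,k,b,8,smin=100): print("T",k,x[0],x[1],onz(t,x[0],.04)[:2].round(4),onz(t,x[0],.008)[:2].round(4))
for k,b in (("yellow",(235,140,285,178)),("red",(225,95,262,130)),("blue",(268,170,312,205)),("green",(330,250,425,330))):
    for x in blobs(S,k,b,8,smin=100,vmin=145): print("S",k,x[0],x[1],onz(s,x[0],.04)[:2].round(4))
print(readout.read_state()["ee_pos"],readout.read_state()["ft_force"])
E
```

```text
T red [139.58 126.22] 149 [0.6514 0.318 ] [0.6634 0.3282]
T red [136.9  145.36] 83 [0.5947 0.3238] [0.6048 0.3341]
T red [136.21 163.89] 122 [0.5406 0.3239] [0.5491 0.3342]
T red [138.02 187.78] 158 [0.4721 0.3165] [0.4784 0.3267]
T yellow [198.18 137.69] 94 [0.6129 0.15  ] [0.6237 0.1549]
T yellow [196.55 153.03] 75 [0.5679 0.1545] [0.5772 0.1595]
T yellow [195.81 178.56] 84 [0.4944 0.1562] [0.5014 0.1613]
T yellow [196.96 199.87] 119 [0.4343 0.1527] [0.4394 0.1577]
T blue [245.6  137.44] 97 [0.6102 0.0154] [0.6209 0.016 ]
T blue [249.43 155.5 ] 56 [0.557  0.0056] [0.566 0.006]
T blue [253.19 173.8 ] 81 [ 0.504  -0.0037] [ 0.5114 -0.0037]
T blue [257.74 198.61] 108 [ 0.4338 -0.0146] [ 0.4389 -0.0149]
T green [379.18 195.28] 202 [ 0.4351 -0.3483] [ 0.4402 -0.3591]
S yellow [273.69 144.16] 45 [0.569  0.1551]
S yellow [249.45 154.7 ] 87 [0.4875 0.1488]
S yellow [237.41 172.43] 44 [0.4246 0.1017]
S red [250.56 110.87] 39 [0.5937 0.3281]
S red [235.13 118.37] 92 [0.5343 0.3168]
S blue [309.58 170.92] 12 [0.5913 0.0128]
S blue [300.72 177.69] 39 [0.5563 0.0027]
S blue [285.61 186.06] 67 [ 0.5054 -0.0042]
S green [404.76 259.95] 55 [ 0.6033 -0.3296]
S green [353.13 300.06] 109 [ 0.442  -0.3516]
S green [347.16 312.11] 152 [ 0.4144 -0.3671]
[ 0.48856498 -0.14273681  0.16353192] [ 0.49755622 -0.53564248  0.004389  ]
```

View pics/s21.png

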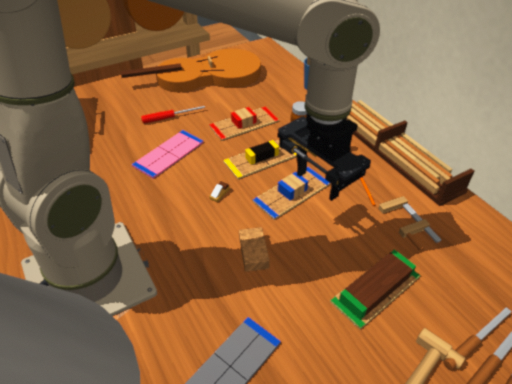

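View pics/t21.png

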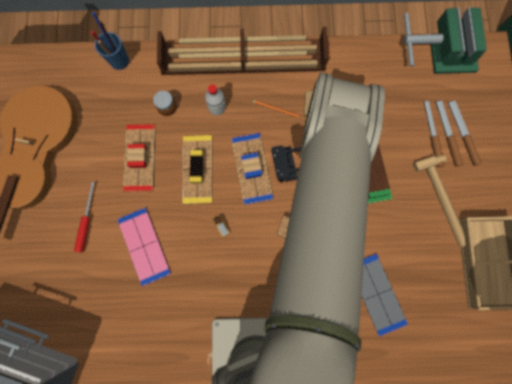

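All four blanks sit on their own boards, and nothing needs mending. The gripper hangs free at z 0.16 and the bottle stands at top (215,100), as at the start. Handing in.

```bash
python3 - <<'E'
from h import *
s=cv2.imread("pics/s21.png");cv2.imwrite("pics/s22.png",cv2.resize(s[240:330,325:425],None,fx=6,fy=6))
from bench import r
print(r.close_job())
E
```

```text
the job is handed in; nothing more can be done
None
```

View pics/s22.png

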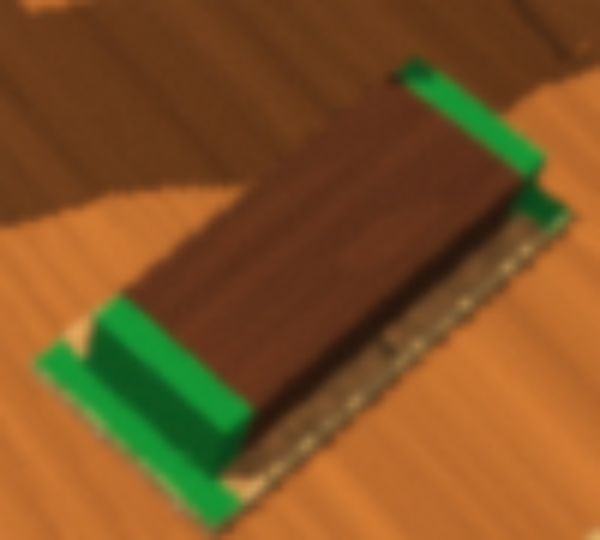

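I took the stack apart in the order yellow, red, blue, green and laid each blank flat on the cork board of its own colour. I handed the job in at about 35 s of the 128 s; the hand-in gives no verdict.

Last checks, as distance from each board's centre:

| Blank | Offset from board centre |
|---|---|
| Yellow | about 1–3 mm |
| Red | about 2–5 mm |
| Blue | about 1 mm |
| Green | about 3 mm |

- **Lengthwise alignment:** all four looked lined up with their boards; green, the one I measured last, is within about 0.03 rad.
- **Other things:** in the camera views the glue bottle and the grey and pink look-alike boards are where they started, and the gripper is open and clear of everything.
- **Disagreements:**
  - The two cameras differ by about 4 mm on red's sideways position.
  - My first corner readings of red and blue came out up to 12 mm short in length, so I used the wax-cap centres for blue instead. Red kept its corner-based position.
  - Green's final position comes from the side view only, because the arm hid most of it from the top camera.

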